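# Set out the potting board on the veranda bench

### The job

Set out the wooden board for potting, in this order: put the small terracotta saucer in the middle of the slate tile, stand the terracotta pot upright in the saucer, then stand the round white tie dispenser upright on the board midway between the centres of the slate tile and the glass cloche. Last, lay the black rake flat on the board straight behind the dispenser (on the side away from the robot), parallel to the board's long edges, with its middle behind the dispenser and about 5 cm of clear board between the dispenser and the rake's handle. Leave the grey scoop and the rectangular terracotta dish undisturbed and do not knock the cloche.

Things in the scene. Friction and masses are not known exactly. Their poses are not given: they have to be found in the camera images.
- board: Fixed rectangular wooden board lying on the bench, 180 mm (its x) by 380 mm (its y) by 12 mm thick, with a thin dark inlaid line along each long edge. Origin: centre of its underside, at bench height; its top is 12 mm above. Its x points away from the robot, its y to the robot's left; it may be turned by up to 0.15 rad.
- slate: Fixed dark grey square slate tile 90 x 90 x 6 mm, lying flat on the board near one end (either end), edges parallel to the board's. Origin: centre of its underside, 12 mm above the bench (on the board's top), 30 mm nearer the robot than the board's centre line and 135 mm to one side of its middle. Its top is 18 mm above the bench.
- cloche: Fixed round clear glass dome 100 mm in diameter, with a thin round dark wooden base inside its foot, standing on the board near the end opposite the slate tile, 128 mm high with its small glass knob on top (top 140 mm above the bench). Origin: centre of its underside, on the board's top, 30 mm nearer the robot than the board's centre line, 135 mm to the other side of its middle. Not to be knocked.
- saucer: Loose small round terracotta saucer, 66 mm outer diameter, 12 mm high, straight upright outer wall, rim wall 4 mm thick, inner floor 5 mm above its underside and about 50 mm wide. Lies upright on the bench. Origin: centre of its underside; z up. About 60 g.
- pot: Loose small round terracotta flowerpot, empty, 62 mm high; foot 38 mm in diameter widening to 47 mm below a straight collar 58 mm in outer diameter that takes up the top 18 mm; collar wall 6 mm. Stands upright. Origin: centre of its underside; z up. About 100 g.
- dispenser: Loose round white plastic push dispenser for plant ties: upright cylinder 48 mm in diameter and 62 mm high with a smaller push cap (28 mm in diameter, 10 mm high, rigid) on top, 72 mm in all. Origin: centre of its underside; z up. About 120 g.
- rake: Loose black steel bonsai hand rake lying flat, 150 mm long in all. Origin: mid-length, on its underside. Its x runs along the rake towards the tines: a straight rectangular handle 14 mm wide and 12 mm high from x = -75 to +25 mm, then a neck and a flat head 38 mm wide with three tines to x = +75 mm. The centre of mass is within 20 mm of the origin. Starts lying roughly across (within 0.3 rad of left-right), tines to the robot's left. About 90 g.
- scoop: Loose grey silicone hand scoop (bystander), 125 mm long, 44 mm wide, 22 mm high; its x runs from the round handle to the open scoop; origin on its underside where the two meet. Lies roughly across, open end to the robot's left. Leave it alone.
- dish: Loose low rectangular open terracotta bonsai dish (bystander), 80 (its x) x 115 (its y) x 32 mm high, on the bench beyond the right end of the board. Origin: centre of its underside. Leave it alone.

How it is judged:
On the way, in this order (a step that is already met when the one before it is completed fails the run):
1. The saucer lies on the slate tile, released (horizontal distance between saucer and slate below 0.012 m and z of saucer in the frame of slate between 0.002 and 0.01 m and angle between saucer's own z axis and vertical below 0.1 rad and contact force between the fingers and saucer below 0.3 N and linear speed of saucer below 0.03 m/s), for 0.2 s.
2. The pot stands in the saucer, released (horizontal distance between saucer and slate below 0.012 m and z of saucer in the frame of slate between 0.002 and 0.01 m and angle between each of saucer, pot's own z axis and vertical below 0.1 rad and horizontal distance between pot and saucer below 0.009 m and z of pot in the frame of saucer between 0.002 and 0.009 m and contact force between the fingers and pot below 0.3 N and linear speed of pot below 0.03 m/s), for 0.2 s.
3. The dispenser stands midway between slate tile and cloche, released (x of dispenser in the frame of board between -0.042 and -0.018 m and y of dispenser in the frame of board between -0.012 and 0.012 m and z of dispenser in the frame of board between 0.008 and 0.016 m and angle between dispenser's own z axis and vertical below 0.1 rad and contact force between the fingers and dispenser below 0.3 N and linear speed of dispenser below 0.03 m/s), for 0.2 s.
4. The rake lies behind the dispenser, released (x of dispenser in the frame of rake between -0.015 and 0.015 m and (y of dispenser in the frame of rake between 0.066 and 0.096 m or y of dispenser in the frame of rake between -0.096 and -0.066 m) and x of rake in the frame of board above 0.01 m and angle between the x axis of rake and the y axis of board, either way round below 0.2 rad and z of rake in the frame of board between 0.006 and 0.018 m and angle between rake's own z axis and vertical below 0.15 rad and contact force between the fingers and rake below 0.3 N and linear speed of rake below 0.03 m/s), for 0.2 s.
At the end, for the whole second after the job is handed in: Saucer on the slate within 12 mm of centre; pot upright in it within 9 mm; dispenser upright within 12 mm of midway; rake flat on the far side, within 0.2 rad of parallel, middle within 15 mm of in line, gap 35 to 65 mm (66 to 96 mm between centres); all at rest (horizontal distance between saucer and slate below 0.012 m and z of saucer in the frame of slate between 0.002 and 0.01 m and angle between each of saucer, pot, dispenser's own z axis and vertical below 0.1 rad and horizontal distance between pot and saucer below 0.009 m and z of pot in the frame of saucer between 0.002 and 0.009 m and x of dispenser in the frame of board between -0.042 and -0.018 m and y of dispenser in the frame of board between -0.012 and 0.012 m and z of dispenser in the frame of board between 0.008 and 0.016 m and x of dispenser in the frame of rake between -0.015 and 0.015 m and (y of dispenser in the frame of rake between 0.066 and 0.096 m or y of dispenser in the frame of rake between -0.096 and -0.066 m) and x of rake in the frame of board above 0.01 m and angle between the x axis of rake and the y axis of board, either way round below 0.2 rad and z of rake in the frame of board between 0.006 and 0.018 m and angle between rake's own z axis and vertical below 0.15 rad and linear speed of each of saucer, pot, dispenser, rake below 0.02 m/s); the robot touches nothing.
It fails at once if the scoop is moved by more than 20 mm (distance of scoop from where it was at the start of the episode above 0.02 m).
It fails at once if the dish is moved by more than 20 mm (distance of dish from where it was at the start of the episode above 0.02 m).
It fails at once if the cloche is knocked (more than 5 N) (contact force between cloche and anything else above 5 N).
It also fails if it takes over 115 s, if anything falls off the work surface, if the arm or the gripper's body presses on something with over 40 N, if the wrist force passes 120 N, or if a joint passes its speed limit or range.

### The arm

A 6-joint arm with a two-finger parallel gripper is mounted at the origin on the work surface. World frame = base frame: x ahead of the robot, y to its left, z up, the work surface at z = 0. Lengths are in m, angles in rad, forces in N, time in s.
With the tool pointing down it reaches from about 0.275 to 0.75 m from the base axis. Payload 10.2 kg.
Tool frame: the origin (TCP) lies midway between the tips of the shut fingers; the grasp point (between the pads) lies 19 mm behind it; x points along the fingers, z is the direction in which the jaws open and shut, and the axes are right-handed (so a half turn about x gives the same grasp; the last joint's range is limited). The gripper opens to 85 mm and grips with 20 to 120 N. Pads are 22 mm wide; open, the fingers measure 114 mm over their backs; the gripper's body (76 mm by 85 mm) begins 54 mm behind the grasp point. The pads swing forward as they close: fully open they stand 13 mm farther back than shut.
Start: joints at [0.934, 0.313, 1.498, -0, 1.331, -0.223], TCP at [0.211, 0.481, 0.231] pointing down, gripper open.
Joint ranges: [-2.94, 2.94], [-0.97, 2.17], [0.19, 2.56], [-1.23, 4.37], [0.02, 3.11], [-2.88, 2.88]. Speed limits (rad/s): [2.39, 2.39, 3.01, 3.14, 3.14, 3.14].

### API

Orientations are given as a unit quaternion [w, x, y, z].
In Python, from cell import robot, imaging, workorder gives the robot as it stands. The module is installed in compiled form; this text tells all that it offers.
- The arm moves only by the tool apply_moves, never from a script. Its argument "deltas" is a list of rows, each an object of numbers: "dx", "dy", "dz": the shift along the tool's x, y, z in m; "wx", "wy", "wz": the turn, a rotation vector about the tool's x, y, z in degrees; "jaw": the gripper's target within -1 to 1 (fully open at 1, half-way at 0, shut at -1). A call has 1 to 10 rows; each row is the pose to reach, as a shift and turn from the pose commanded when the call began, along the tool's axes at that moment; what a row does not reach only later rows make up. A row lasts 1/10 s, in which the tool goes at most 50 mm and 8.59 degrees, less where a joint would pass 70% of its speed; a pose out of reach is approached as far as the arm can. A call with a gripper value outside its range is refused whole. The fingers move at their own pace and stop on an object; the grip force is fixed at half the most. Time passes only in rows, so rows that repeat a pose let the fingers close. It gives the time, the measured TCP pose, the force and the opening at its end, in the units of the state.
- robot.read_state(): the state, without advancing time (a new reading comes with each control period).
- imaging.get_image(name): name is "side" or "top" or "wrist"; returns a dict with "image" (400x640x3 uint8, red, green, blue), "K" (3x3 intrinsics, pixels), "R" (3x3) and "t" (3): a world point X has camera coordinates R X + t. Camera axes: x right, y down, z forward; pixel columns grow to the right and rows downward; lengths in m; the calibration is good to about 2 mm. A picture is of the moment at which its call begins. There is no depth.
- workorder.job_done(): hands the job in, once; it reports no verdict.
The state is a dict: "time_s": time; "qpos": joint angles; "joint_velocities": joint speeds; "joint_torque": joint torques, N m; "tool_pos": TCP position; "eef_rot": TCP orientation; "ft_force": force on the tool from outside, world axes, zero at the start; "ft_torque": the same for the moment, N m; "opening": opening from 0.0 (shut) to 1.0 (fully open).
Only numpy, scipy, OpenCV 4.12 (cv2) and the standard library are available. Lean on these libraries where they do the work, as an engineer would, in place of code of your own. Each camera call takes 0.05 s, during which the arm holds its last target.

## Working session

There is one attempt and no reset: what is moved stays moved. The work goes in short steps, Python scripts to look and compute and a tool call to move; the robot and the scene stay as the last step left them, time stands still between calls to the robot, and variables do not carry over. Pictures are saved under pics/ and viewed, and the job is handed in when it is done.

Besides the shell and the picture viewer there is one more tool, called after "Emit:" as a command line: name --argument value ..., lists and objects as JSON in quotes. apply_moves: Moves the arm, as the interface text tells. Its arguments: {"type":"object","properties":{"deltas":{"type":"array"}},"required":["deltas"]}

```bash
mkdir -p pics; python3 - <<'E'
from cell import robot, imaging, workorder
import cv2
s=robot.read_state();print(s)
for n in("top","side","wrist"):
    d=imaging.get_image(n);cv2.imwrite(f"pics/{n}0.png",d["image"][:,:,::-1]);print(n,d["K"],d["R"],d["t"])
E
```

```text
{'time_s': 0.0, 'qpos': array([ 9.33597043e-01,  3.13471069e-01,  1.49843846e+00, -5.84226619e-05,
        1.33099551e+00, -2.23385609e-01]), 'joint_velocities': array([-0.00035902,  0.00036471, -0.00018564, -0.00090267, -0.00129402,
       -0.00040689]), 'joint_torque': array([ 3.61755672e-03, -4.12276983e+01, -2.59742635e+01,  7.91384025e-08,
        4.19882359e-03,  3.62822630e-05]), 'tool_pos': array([0.21096443, 0.48046555, 0.23072378]), 'eef_rot': array([ 0.59162148, -0.38680284,  0.59247762,  0.38644257]), 'ft_force': array([-0.25594383,  0.50447593,  0.14232696]), 'ft_torque': array([ 0.00339987, -0.04471598, -0.03217126]), 'opening': 0.9975072613646672}
top [[477.46935895   0.         313.22368639]
 [  0.         477.46935895 192.2939082 ]
 [  0.           0.           1.        ]] [[ 0.0113287  -0.99987596 -0.0109421 ]
 [-0.99594255 -0.0103058  -0.08939924]
 [ 0.08927538  0.01191048 -0.99593576]] [-0.02952235  0.54038984  1.26234639]
side [[492.13043551   0.         324.58600123]
 [  0.         492.13043551 199.08456684]
 [  0.           0.           1.        ]] [[ 0.97550893 -0.21987655 -0.00605226]
 [-0.16770582 -0.72567979 -0.66728075]
 [ 0.14232739  0.65195333 -0.74478169]] [-0.51055182  0.08200609  1.13690572]
wrist [[283.00047698   0.         319.30950564]
 [  0.         283.00047698 198.03780848]
 [  0.           0.           1.        ]] [[ 0.40162827  0.91580122 -0.00169186]
 [ 0.87973965 -0.38529868  0.2785733 ]
 [ 0.2544659  -0.1133713  -0.96041348]] [-0.52417044 -0.0349177   0.3785192 ]
```

```bash
ls -la
```

```text
total 12
drwxr-xr-x  3 agent agent 4096 Dec  7 05:24 .
drwxr-xr-x 23 root  root  4096 Dec  7 05:24 ..
drwxr-xr-x  2 agent agent 4096 Dec  7 05:24 pics
```

View pics/top0.png

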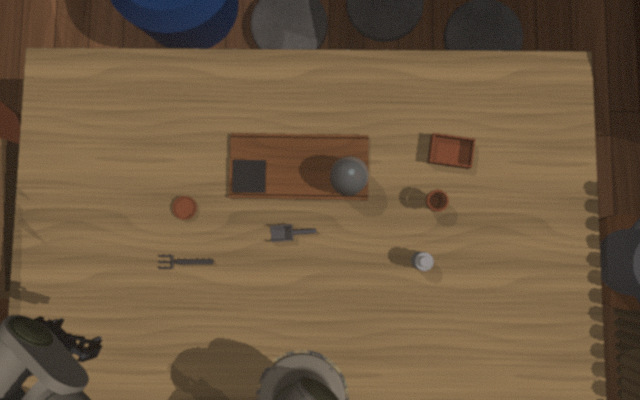

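View pics/side0.png

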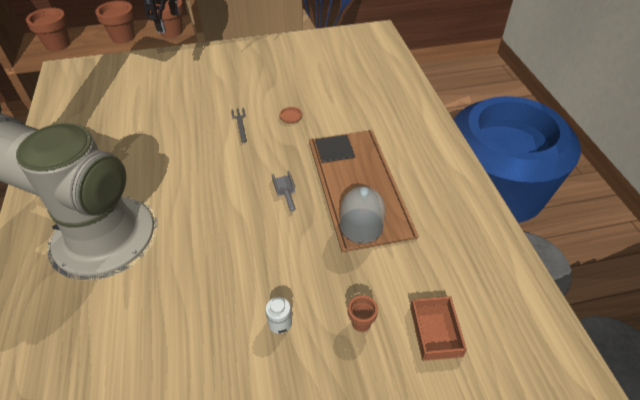

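View pics/wrist0.png

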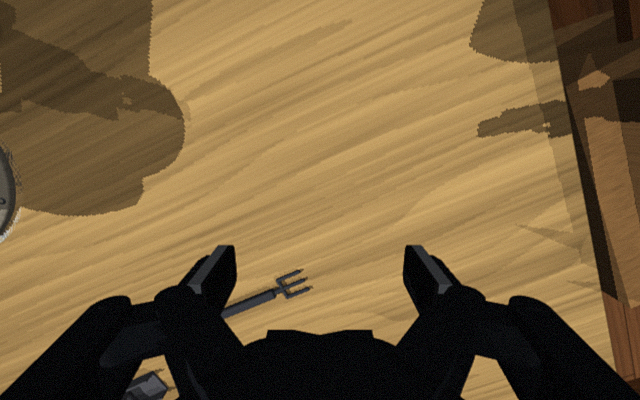

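The top view shows the board (cols 229–369, rows 134–199), slate at (250,176), cloche at (350,176), saucer (184,208), pot (437,200), dispenser (423,262), rake ~(187,262) and scoop (290,232). I'll measure these next.

```bash
cat > h.py <<'E'
import numpy as np, cv2
from cell import robot, imaging, workorder
from scipy.spatial.transform import Rotation as Ro
def ray(d,uv,z):
    uv=np.atleast_2d(np.asarray(uv,float))
    p=np.c_[uv,np.ones(len(uv))]@np.linalg.inv(d["K"]).T@d["R"]
    c=-d["R"].T@d["t"]
    return c+p*((z-c[2])/p[:,2])[:,None]
def proj(d,X):
    c=np.atleast_2d(X)@d["R"].T+d["t"];p=c@d["K"].T;return p[:,:2]/p[:,2:]
def R():
    q=robot.read_state()["eef_rot"];return Ro.from_quat([q[1],q[2],q[3],q[0]]).as_matrix()
def plan(pos,zdir,off=0):
    """delta in tool axes to put TCP at pos, tool x down, tool z horizontally along angle zdir (world yaw)"""
    s=robot.read_state();M=R()
    x=np.array([0,0,-1.]);best=None
    for a in(zdir,zdir+np.pi):
        z=np.array([np.cos(a),np.sin(a),0]);T=np.c_[x,np.cross(z,x),z]
        rv=Ro.from_matrix(M.T@T).as_rotvec(degrees=True)
        print("dxyz",np.round(M.T@(np.array(pos)-s["tool_pos"]),4),"w",np.round(rv,2), "q",np.round(s["qpos"],2))
def crop(d,c,h,k,name):
    x,y=c;i=d["image"][y-h:y+h,x-h:x+h,::-1];cv2.imwrite(name,cv2.resize(i,None,fx=k,fy=k,interpolation=cv2.INTER_CUBIC))
E
python3 - <<'E'
from h import *
d=imaging.get_image("top");im=d["image"];hsv=cv2.cvtColor(im,cv2.COLOR_RGB2HSV)
for n,(u,v) in dict(saucer=(184,208),saucerrim=(175,208),pot=(437,193),disp=(423,262),rake=(190,262),board=(300,150),bench=(200,300),slate=(250,176),dish=(450,150),scoop=(280,232)).items(): print(n,im[v,u],hsv[v,u])
v=imaging.get_image
big=im[110:290,140:490,::-1];cv2.imwrite("pics/t1.png",cv2.resize(big,(800,411),interpolation=cv2.INTER_CUBIC))
crop(d,(185,235),50,6,"pics/t2.png");crop(d,(430,230),50,6,"pics/t3.png")
print(R())
E
```

```text
saucer [117  68  45] [ 10 157 117]
saucerrim [111  69  48] [ 10 145 111]
pot [68 47 31] [ 13 139  68]
disp [146 139 140] [176  12 146]
rake [64 60 55] [17 36 64]
board [101  65  42] [ 12 149 101]
bench [133 110  75] [ 18 111 133]
slate [55 51 44] [19 51 55]
dish [121  74  50] [ 10 150 121]
scoop [86 82 79] [13 21 86]
[[-4.62746900e-04 -9.15571697e-01  4.02154515e-01]
 [-6.33651526e-04  4.02154746e-01  9.15571493e-01]
 [-9.99999692e-01  1.68852048e-04 -7.66249265e-04]]
```

View pics/t1.png

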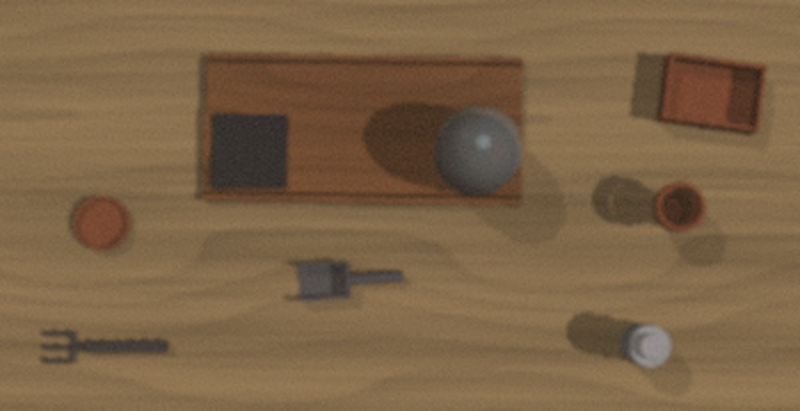

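View pics/t2.png

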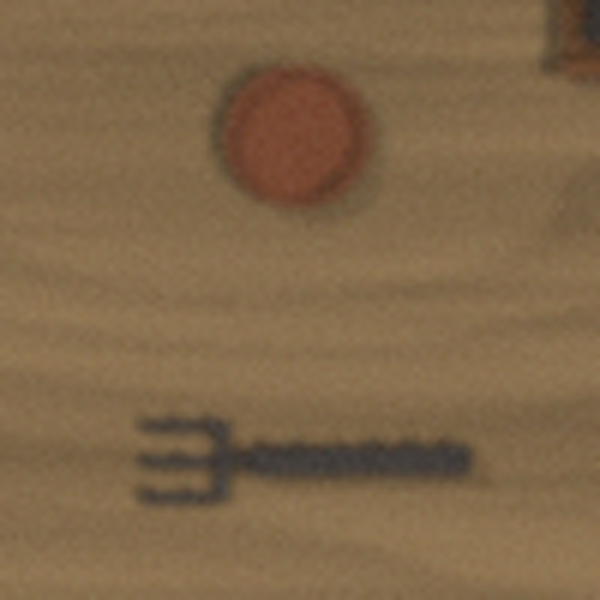

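View pics/t3.png

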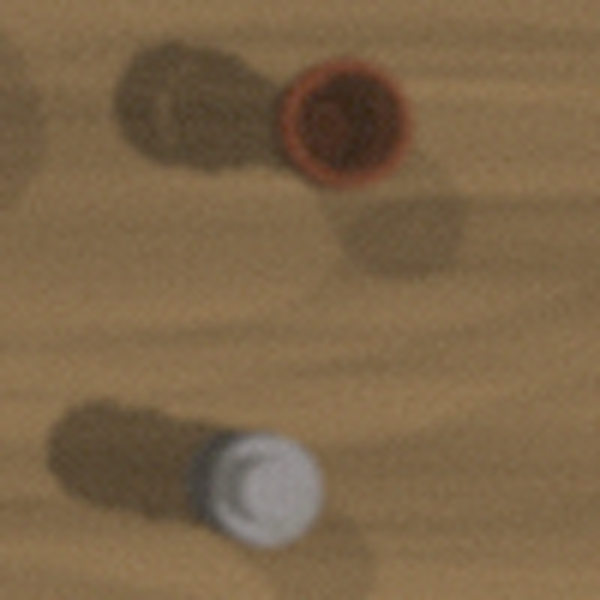

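```bash
cat >> h.py <<'E'
def ell(d,box,lo,hi,z,name="",inv=False):
    x0,y0,x1,y1=box;im=cv2.cvtColor(cv2.resize(d["image"][y0:y1,x0:x1],None,fx=4,fy=4,interpolation=cv2.INTER_CUBIC),cv2.COLOR_RGB2HSV)
    m=cv2.inRange(cv2.GaussianBlur(im,(5,5),0),np.array(lo),np.array(hi));c=max(cv2.findContours(m,cv2.RETR_EXTERNAL,cv2.CHAIN_APPROX_NONE)[0],key=cv2.contourArea)
    pts=(c[:,0]+.5)/4-.5+[x0,y0]
    w=ray(d,pts,z).astype(np.float32)
    circ=cv2.minEnclosingCircle(w[:,:2].reshape(-1,1,2)); r=cv2.minAreaRect(w[:,:2].reshape(-1,1,2)); e=cv2.fitEllipse(w[:,:2].reshape(-1,1,2))
    print(name,"circle",np.round(circ[0],4),round(circ[1],4),"rect",np.round(r[0],4),np.round(r[1],4),round(r[2],1),"ell",np.round(e[0],4),np.round(e[1],4))
    return pts,w
E
python3 - <<'E'
from h import *
d=imaging.get_image("top")
ell(d,(165,190,205,228),(0,138,60),(13,255,255),.012,"saucer")
ell(d,(420,183,455,220),(0,155,40),(14,255,255),.062,"pot")
ell(d,(408,245,440,278),(0,0,95),(180,45,255),.062,"disp")
ell(d,(225,130,375,202),(0,130,30),(14,255,255),.012,"board")
ell(d,(232,155,270,197),(0,0,30),(180,85,75),.018,"slate")
ell(d,(150,245,222,278),(0,0,20),(180,85,85),.012,"rake")
ell(d,(210,247,222,275),(0,0,20),(180,85,85),.012,"rake")
ell(d,(420,125,480,175),(0,138,30),(14,255,255),.032,"dish")
ell(d,(330,150,372,200),(0,0,30),(180,80,255),.06,"cloche")
ell(d,(260,220,322,248),(0,0,30),(180,75,255),.015,"scoop")
E
```

```text
Traceback (most recent call last):
  File "h.py", line 28, in ell
    circ=cv2.minEnclosingCircle(w[:,:2].reshape(-1,1,2)); r=cv2.minAreaRect(w[:,:2].reshape(-1,1,2)); e=cv2.fitEllipse(w[:,:2].reshape(-1,1,2))
cv2.error: OpenCV(4.12.0) /io/opencv/modules/imgproc/src/shapedescr.cpp:201: error: (-215:Assertion failed) count >= 0 && (depth == CV_32F || depth == CV_32S) in function 'minEnclosingCircle'
```

```bash
sed -i 's/w=ray(d,pts,z).astype(np.float32)/w=np.ascontiguousarray(ray(d,pts,z)[:,:2],dtype=np.float32)/' h.py
python3 - <<'E'
from h import *
d=imaging.get_image("top")
ell(d,(165,190,205,228),(0,138,60),(13,255,255),.012,"saucer")
ell(d,(420,183,455,220),(0,155,40),(14,255,255),.062,"pot")
ell(d,(408,245,440,278),(0,0,95),(180,45,255),.062,"disp")
ell(d,(225,130,375,202),(0,130,30),(14,255,255),.012,"board")
ell(d,(232,155,270,197),(0,0,30),(180,85,75),.018,"slate")
ell(d,(150,245,222,278),(0,0,20),(180,85,85),.012,"rake")
ell(d,(192,247,222,275),(0,0,20),(180,85,85),.012,"rakehandle")
ell(d,(420,125,480,175),(0,138,30),(14,255,255),.032,"dish")
ell(d,(330,150,372,200),(0,0,30),(180,80,255),.06,"cloche")
ell(d,(260,220,322,248),(0,0,30),(180,75,255),.015,"scoop")
E
```

```text
saucer circle [0.4977 0.3274] 0.0331 rect [0.4978 0.3274] [0.0646 0.0622] 48.5 ell [0.4972 0.3277] [0.0604 0.0629]
pot circle [ 0.5152 -0.3692] 0.0018 rect [ 0.5148 -0.3692] [0.002  0.0033] 0.6 ell [ 0.5149 -0.369 ] [0.0022 0.0039]
disp circle [ 0.3626 -0.3101] 0.0244 rect [ 0.3618 -0.3113] [0.0458 0.0466] 74.3 ell [ 0.3623 -0.3108] [0.046  0.0471]
board circle [0.6138 0.0181] 0.2075 rect [0.6138 0.0182] [0.3795 0.1793] 89.7 ell [0.6131 0.0215] [0.2071 0.4141]
slate circle [0.5847 0.1524] 0.0599 rect [0.5844 0.1531] [0.0889 0.0878] 89.2 ell [0.5846 0.1529] [0.1009 0.102 ]
rake circle [0.349 0.318] 0.0738 rect [0.3515 0.3174] [0.036 0.146] 0.7 ell [0.3513 0.33  ] [0.0375 0.1384]
rakehandle circle [0.3526 0.2734] 0.0291 rect [0.3527 0.2731] [0.0133 0.0574] 0.7 ell [0.3524 0.2739] [0.0139 0.0727]
dish circle [ 0.6557 -0.3917] 0.0666 rect [ 0.6571 -0.3932] [0.1191 0.0825] 83.1 ell [ 0.6565 -0.3893] [0.0912 0.1242]
cloche circle [ 0.5828 -0.1175] 0.052 rect [ 0.584  -0.1167] [0.0984 0.1032] 48.5 ell [ 0.5831 -0.1173] [0.0981 0.1023]
scoop circle [0.4346 0.031 ] 0.0631 rect [0.4347 0.0297] [0.0462 0.1236] 5.3 ell [0.4325 0.049 ] [0.0448 0.1313]
```

```bash
python3 - <<'E'
from h import *
d=imaging.get_image("top")
for s in(100,125,140): ell(d,(420,183,455,220),(0,s,40),(13,255,255),.062,"pot")
s=imaging.get_image("side")
for b in(140,150): ell(s,(270,100,310,130),(0,b,60),(12,255,255),.012,"saucer side")
ell(s,(310,130,356,162),(0,0,20),(180,95,90),.018,"slate side")
ell(s,(340,292,385,335),(0,150,30),(12,255,255),.062,"pot side")
ell(s,(262,290,298,318),(0,0,120),(180,45,255),.072,"disp side")
crop(s,(320,312),64,6,"pics/s1.png")
plan([.4975,.3275,.06],0)
E
```

```text
pot circle [ 0.5212 -0.3461] 0.0309 rect [ 0.5204 -0.3469] [0.0595 0.0583] 66.5 ell [ 0.52   -0.3466] [0.057  0.0594]
pot circle [ 0.5203 -0.3462] 0.0305 rect [ 0.52   -0.3468] [0.0586 0.058 ] 57.5 ell [ 0.5199 -0.3467] [0.0563 0.059 ]
pot circle [ 0.5198 -0.3455] 0.0291 rect [ 0.5195 -0.3465] [0.0542 0.0544] 45.2 ell [ 0.5203 -0.3467] [0.0472 0.0512]
saucer side circle [0.4944 0.3185] 0.0285 rect [0.4937 0.3168] [0.0535 0.0513] 89.9 ell [0.4946 0.3181] [0.0458 0.053 ]Traceback (most recent call last):
  File "<stdin>", line 5, in <module>
  File "h.py", line 25, in ell
    m=cv2.inRange(cv2.GaussianBlur(im,(5,5),0),np.array(lo),np.array(hi));c=max(cv2.findContours(m,cv2.RETR_EXTERNAL,cv2.CHAIN_APPROX_NONE)[0],key=cv2.contourArea)
                                                                            ~~~^^^^^^^^^^^^^^^^^^^^^^^^^^^^^^^^^^^^^^^^^^^^^^^^^^^^^^^^^^^^^^^^^^^^^^^^^^^^^^^^^^^^
ValueError: max() iterable argument is empty
```

```bash
python3 - <<'E'
from h import *
plan([.4975,.3275,.08],0)
E
```

```text
dxyz [ 0.1512 -0.3238 -0.025 ] w [ 6.629e+01 -1.000e-02  1.000e-02] q [ 0.93  0.31  1.5  -0.    1.33 -0.22]
dxyz [ 0.1512 -0.3238 -0.025 ] w [-1.1371e+02 -1.0000e-02 -1.0000e-02] q [ 0.93  0.31  1.5  -0.    1.33 -0.22]
```

Emit:
apply_moves --deltas '[{"dx": 0.15,"dy": -0.324,"dz": -0.025,"wx": 66.3,"jaw": 1},{"dx": 0.15,"dy": -0.324,"dz": -0.025,"wx": 66.3,"jaw": 1},{"dx": 0.15,"dy": -0.324,"dz": -0.025,"wx": 66.3,"jaw": 1},{"dx": 0.15,"dy": -0.324,"dz": -0.025,"wx": 66.3,"jaw": 1},{"dx": 0.15,"dy": -0.324,"dz": -0.025,"wx": 66.3,"jaw": 1},{"dx": 0.15,"dy": -0.324,"dz": -0.025,"wx": 66.3,"jaw": 1},{"dx": 0.15,"dy": -0.324,"dz": -0.025,"wx": 66.3,"jaw": 1},{"dx": 0.15,"dy": -0.324,"dz": -0.025,"wx": 66.3,"jaw": 1},{"dx": 0.15,"dy": -0.324,"dz": -0.025,"wx": 66.3,"jaw": 1},{"dx": 0.15,"dy": -0.324,"dz": -0.025,"wx": 66.3,"jaw": 1}]'

```text
invalid input
```

```bash
python3 - <<'E'
from h import *
plan([.4975,.3275,-.004],0)
w=imaging.get_image("wrist");cv2.imwrite("pics/w1.png",w["image"][:,:,::-1]);print(proj(w,[[.4975,.3275,.012]]),robot.read_state()["tool_pos"])
E
```

```text
dxyz [ 0.2352 -0.3238 -0.025 ] w [ 6.629e+01 -1.000e-02  1.000e-02] q [ 0.93  0.31  1.5  -0.    1.33 -0.22]
dxyz [ 0.2352 -0.3238 -0.025 ] w [-1.1371e+02 -1.0000e-02 -1.0000e-02] q [ 0.93  0.31  1.5  -0.    1.33 -0.22]
[[303.91683965 371.28858673]] [0.21110774 0.48066627 0.23124549]
```

View pics/w1.png

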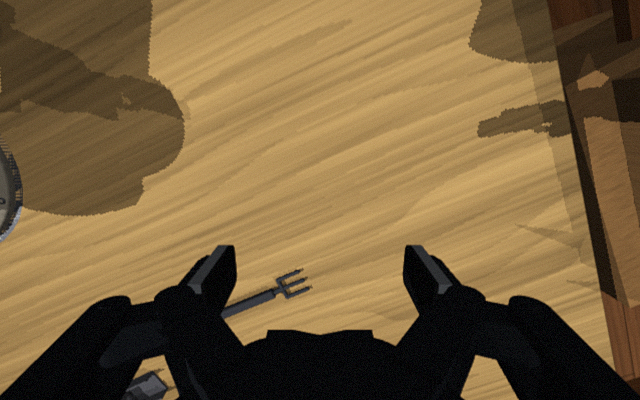

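The wrist view is unchanged because the arm did not move: the call was refused. Perhaps every key is required, so I'll supply all seven.

Emit:
apply_moves --deltas '[{"dx": 0.15,"dy": -0.324,"dz": -0.025,"wx": 66.3,"wy": 0,"wz": 0,"jaw": 1},{"dx": 0.15,"dy": -0.324,"dz": -0.025,"wx": 66.3,"wy": 0,"wz": 0,"jaw": 1},{"dx": 0.15,"dy": -0.324,"dz": -0.025,"wx": 66.3,"wy": 0,"wz": 0,"jaw": 1},{"dx": 0.15,"dy": -0.324,"dz": -0.025,"wx": 66.3,"wy": 0,"wz": 0,"jaw": 1},{"dx": 0.15,"dy": -0.324,"dz": -0.025,"wx": 66.3,"wy": 0,"wz": 0,"jaw": 1},{"dx": 0.15,"dy": -0.324,"dz": -0.025,"wx": 66.3,"wy": 0,"wz": 0,"jaw": 1},{"dx": 0.15,"dy": -0.324,"dz": -0.025,"wx": 66.3,"wy": 0,"wz": 0,"jaw": 1},{"dx": 0.15,"dy": -0.324,"dz": -0.025,"wx": 66.3,"wy": 0,"wz": 0,"jaw": 1},{"dx": 0.15,"dy": -0.324,"dz": -0.025,"wx": 66.3,"wy": 0,"wz": 0,"jaw": 1},{"dx": 0.15,"dy": -0.324,"dz": -0.025,"wx": 66.3,"wy": 0,"wz": 0,"jaw": 1}]'

```text
time_s: 1.45
tool_pos: [0.4974, 0.3279, 0.0816]
eef_rot: [0.707, -0.001, 0.707, 0.001]
ft_force: [-0.6, 0.2, 1.0]
opening: 1.003
```

```bash
python3 - <<'E'
from h import *
plan([.4975,.3275,-.004],0)
w=imaging.get_image("wrist");cv2.imwrite("pics/w2.png",w["image"][:,:,::-1]);print(proj(w,[[.4975,.3275,.012]]),robot.read_state()["tool_pos"])
E
```

```text
dxyz [ 0.0856 -0.0004  0.0001] w [ 0.18  0.   -0.01] q [0.39 0.61 1.45 0.   1.08 0.38]
dxyz [ 0.0856 -0.0004  0.0001] w [-1.7982e+02  2.0000e-02  1.0000e-02] q [0.39 0.61 1.45 0.   1.08 0.38]
[[321.17363808 210.50471398]] [0.49714201 0.32819977 0.08187187]
```

View pics/w2.png

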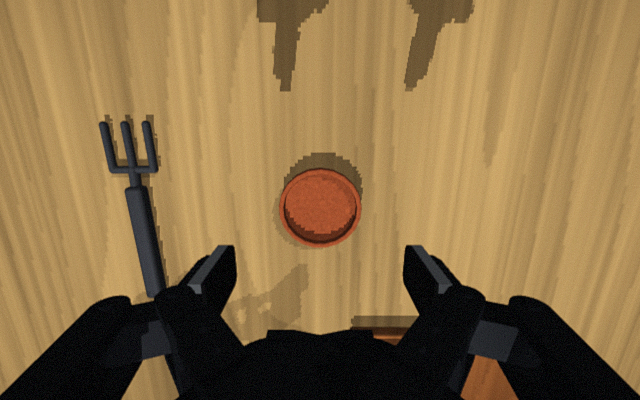

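The wrist view shows the saucer rim centred at (320,207), against a predicted (321,210), so the two agree within about 2 mm. Now descending to grip it.

Emit:
apply_moves --deltas '[{"dx": 0.04,"dy": 0,"dz": 0,"wx": 0,"wy": 0,"wz": 0,"jaw": 1},{"dx": 0.07,"dy": 0,"dz": 0,"wx": 0,"wy": 0,"wz": 0,"jaw": 1},{"dx": 0.085,"dy": 0,"dz": 0,"wx": 0,"wy": 0,"wz": 0,"jaw": 1},{"dx": 0.085,"dy": 0,"dz": 0,"wx": 0,"wy": 0,"wz": 0,"jaw": 1},{"dx": 0.085,"dy": 0,"dz": 0,"wx": 0,"wy": 0,"wz": 0,"jaw": -1},{"dx": 0.085,"dy": 0,"dz": 0,"wx": 0,"wy": 0,"wz": 0,"jaw": -1},{"dx": 0.085,"dy": 0,"dz": 0,"wx": 0,"wy": 0,"wz": 0,"jaw": -1},{"dx": 0.085,"dy": 0,"dz": 0,"wx": 0,"wy": 0,"wz": 0,"jaw": -1},{"dx": 0.085,"dy": 0,"dz": 0,"wx": 0,"wy": 0,"wz": 0,"jaw": -1}]'

```text
time_s: 2.4
tool_pos: [0.4986, 0.3282, -0.0008]
eef_rot: [0.708, 0.0, 0.706, 0.001]
ft_force: [-4.0, -1.0, 9.6]
opening: 0.739
```

Emit:
apply_moves --deltas '[{"dx": -0.02,"dy": 0,"dz": 0,"wx": 0,"wy": 0,"wz": 0,"jaw": -1},{"dx": -0.06,"dy": 0,"dz": 0,"wx": 0,"wy": 0,"wz": 0,"jaw": -1},{"dx": -0.1,"dy": 0,"dz": 0,"wx": 0,"wy": 0,"wz": 0,"jaw": -1},{"dx": -0.1,"dy": 0,"dz": 0,"wx": 0,"wy": 0,"wz": 0,"jaw": -1},{"dx": -0.1,"dy": 0,"dz": 0,"wx": 0,"wy": 0,"wz": 0,"jaw": -1}]'

```text
time_s: 2.9
tool_pos: [0.4982, 0.3278, 0.0979]
eef_rot: [0.708, 0.0, 0.706, 0.0]
ft_force: [-0.8, -0.5, -0.6]
opening: 0.741
```

```bash
python3 - <<'E'
from h import *
plan([.584,.153,.05],0)
w=imaging.get_image("wrist");cv2.imwrite("pics/w3.png",w["image"][:,:,::-1]);print(robot.read_state()["tool_pos"])
s=imaging.get_image("side");p=proj(s,[robot.read_state()["tool_pos"]])[0].astype(int);crop(s,(max(p[0],50),max(p[1],50)),50,8,"pics/s3.png")
E
```

```text
dxyz [ 0.048  -0.1749  0.0857] w [ 0.01  0.17 -0.07] q [0.39 0.59 1.44 0.   1.11 0.39]
dxyz [ 0.048  -0.1749  0.0857] w [-1.7999e+02  1.1000e-01  2.6000e-01] q [0.39 0.59 1.44 0.   1.11 0.39]
[0.49750308 0.32750808 0.09648595]
```

View pics/w3.png

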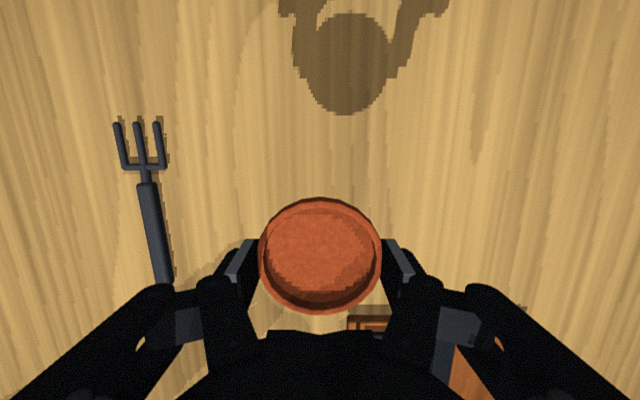

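View pics/s3.png

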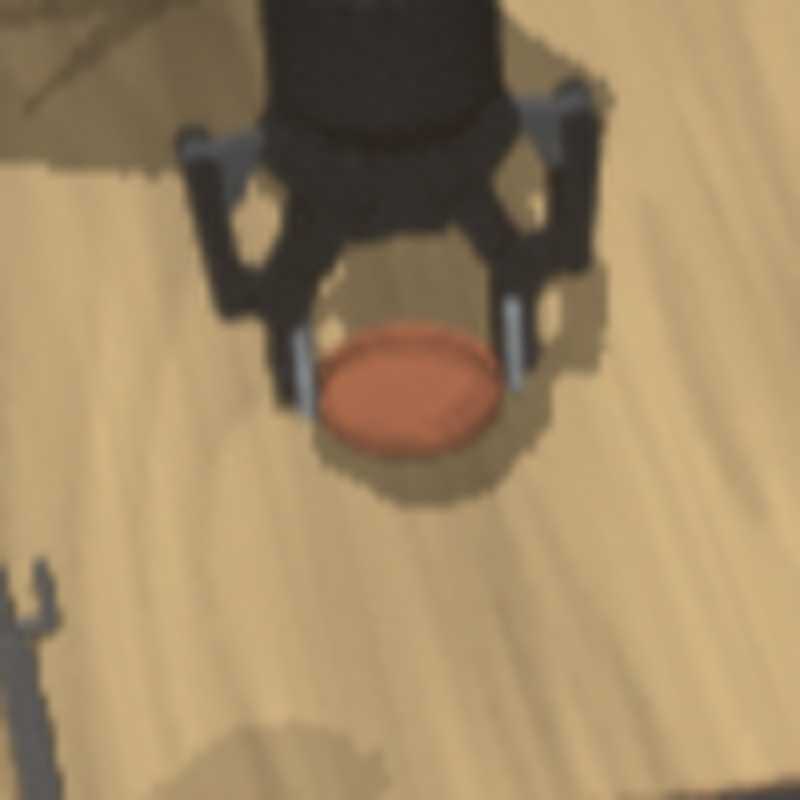

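The saucer is held level between the fingertips in both views. Carrying it to the slate.

Emit:
apply_moves --deltas '[{"dx": 0,"dy": -0.04,"dz": 0.02,"wx": 0,"wy": 0.2,"wz": 0,"jaw": -1},{"dx": 0,"dy": -0.08,"dz": 0.04,"wx": 0,"wy": 0.2,"wz": 0,"jaw": -1},{"dx": 0,"dy": -0.12,"dz": 0.06,"wx": 0,"wy": 0.2,"wz": 0,"jaw": -1},{"dx": 0,"dy": -0.16,"dz": 0.08,"wx": 0,"wy": 0.2,"wz": 0,"jaw": -1},{"dx": 0,"dy": -0.175,"dz": 0.086,"wx": 0,"wy": 0.2,"wz": 0,"jaw": -1},{"dx": 0.03,"dy": -0.175,"dz": 0.086,"wx": 0,"wy": 0.2,"wz": 0,"jaw": -1},{"dx": 0.055,"dy": -0.175,"dz": 0.086,"wx": 0,"wy": 0.2,"wz": 0,"jaw": -1},{"dx": 0.055,"dy": -0.175,"dz": 0.086,"wx": 0,"wy": 0.2,"wz": 0,"jaw": -1},{"dx": 0.055,"dy": -0.175,"dz": 0.086,"wx": 0,"wy": 0.2,"wz": 0,"jaw": -1}]'

```text
time_s: 3.9
tool_pos: [0.5834, 0.1529, 0.0413]
eef_rot: [0.706, -0.0, 0.709, 0.0]
ft_force: [0.2, 0.4, -0.1]
opening: 0.738
```

```bash
python3 - <<'E'
from h import *
plan([.584,.153,.019],0)
for _ in range(2):
    w=imaging.get_image("wrist");print(robot.read_state()["tool_pos"])
cv2.imwrite("pics/w4.png",w["image"][:,:,::-1])
E
```

```text
dxyz [0.0223 0.0001 0.0007] w [ 0.02 -0.26  0.  ] q [0.06 0.68 1.45 0.   1.01 0.06]
dxyz [0.0223 0.0001 0.0007] w [-179.98   -0.     -0.4 ] q [0.06 0.68 1.45 0.   1.01 0.06]
[0.58402399 0.15293787 0.04217135]
[0.5842745  0.15289775 0.04256201]
```

View pics/w4.png

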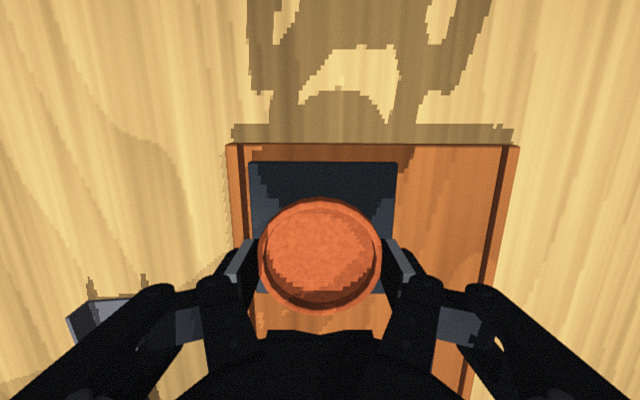

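The saucer sits over the slate (slate cols 251–397, saucer centre 320). Lowering and releasing.

Emit:
apply_moves --deltas '[{"dx": 0.015,"dy": 0,"dz": 0,"wx": 0,"wy": 0,"wz": 0,"jaw": -1},{"dx": 0.021,"dy": 0,"dz": 0,"wx": 0,"wy": 0,"wz": 0,"jaw": -1},{"dx": 0.0235,"dy": 0,"dz": 0,"wx": 0,"wy": 0,"wz": 0,"jaw": -1},{"dx": 0.0235,"dy": 0,"dz": 0,"wx": 0,"wy": 0,"wz": 0,"jaw": -1}]'

```text
time_s: 4.4
tool_pos: [0.5834, 0.1526, 0.0177]
eef_rot: [0.706, -0.0, 0.709, -0.0]
ft_force: [0.9, 0.0, 0.5]
opening: 0.741
```

Emit:
apply_moves --deltas '[{"dx": 0.001,"dy": 0,"dz": 0,"wx": 0,"wy": 0,"wz": 0,"jaw": -1},{"dx": 0.001,"dy": 0,"dz": 0,"wx": 0,"wy": 0,"wz": 0,"jaw": -1}]'

```text
time_s: 4.6
tool_pos: [0.5836, 0.1525, 0.0174]
eef_rot: [0.706, 0.0, 0.708, -0.0]
ft_force: [-3.2, 0.2, 6.3]
opening: 0.747
```

Contact at about 6 N. Opening and lifting.

Emit:
apply_moves --deltas '[{"dx": 0,"dy": 0,"dz": 0,"wx": 0,"wy": 0,"wz": 0,"jaw": 1},{"dx": 0,"dy": 0,"dz": 0,"wx": 0,"wy": 0,"wz": 0,"jaw": 1},{"dx": 0,"dy": 0,"dz": 0,"wx": 0,"wy": 0,"wz": 0,"jaw": 1},{"dx": -0.02,"dy": 0,"dz": 0,"wx": 0,"wy": 0,"wz": 0,"jaw": 1},{"dx": -0.06,"dy": 0,"dz": 0,"wx": 0,"wy": 0,"wz": 0,"jaw": 1},{"dx": -0.1,"dy": 0,"dz": 0,"wx": 0,"wy": 0,"wz": 0,"jaw": 1},{"dx": -0.15,"dy": 0,"dz": 0,"wx": 0,"wy": 0,"wz": 0,"jaw": 1},{"dx": -0.2,"dy": 0,"dz": 0,"wx": 0,"wy": 0,"wz": 0,"jaw": 1},{"dx": -0.2,"dy": 0,"dz": 0,"wx": 0,"wy": 0,"wz": 0,"jaw": 1}]'

```text
time_s: 5.5
tool_pos: [0.5867, 0.1528, 0.2241]
eef_rot: [0.71, 0.0, 0.704, 0.0]
ft_force: [-0.2, 0.3, -1.1]
opening: 1.005
```

```bash
python3 - <<'E'
from h import *
w=imaging.get_image("wrist");cv2.imwrite("pics/w5.png",w["image"][:,:,::-1]);print(robot.read_state()["tool_pos"])
print(proj(w,[[.584,.153,.03],[.629,.198,.018],[.629,.108,.018]]))
ell(w,(270,150,380,290),(0,140,60),(14,255,255),.030,"saucer")
plan([.520,-.347,.22],0)
E
```

```text
[0.58546342 0.1526233  0.22007384]
[[316.77651045 176.93966698]
 [353.99283043 138.24853439]
 [351.58245969 209.05321483]]
saucer circle [0.5986 0.0908] 0.118 rect [0.5981 0.0911] [0.1894 0.1423] 90.0 ell [0.5953 0.087 ] [0.1464 0.242 ]
dxyz [-3.000e-04 -4.996e-01 -6.540e-02] w [-0.    0.18 -0.02] q [0.06 0.5  1.26 0.   1.38 0.06]
dxyz [-3.000e-04 -4.996e-01 -6.540e-02] w [ 1.8e+02 -4.0e-02 -2.9e-01] q [0.06 0.5  1.26 0.   1.38 0.06]
```

View pics/w5.png

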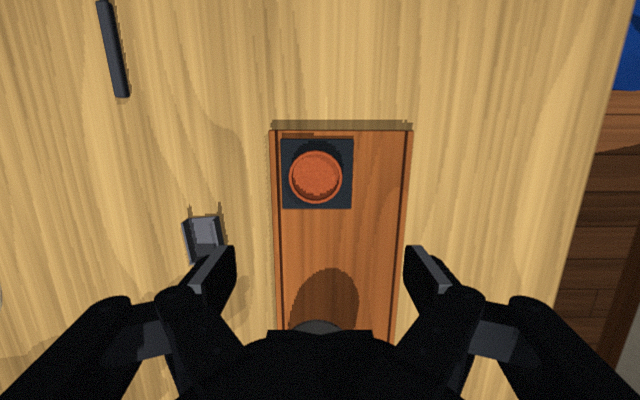

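The saucer centre at (315,177) lies over the slate centre at (317,174), within a few mm. Moving to the pot.

Emit:
apply_moves --deltas '[{"dx": 0,"dy": -0.05,"dz": -0.006,"wx": 0,"wy": 0,"wz": 0,"jaw": 1},{"dx": 0,"dy": -0.1,"dz": -0.013,"wx": 0,"wy": 0,"wz": 0,"jaw": 1},{"dx": 0,"dy": -0.15,"dz": -0.02,"wx": 0,"wy": 0,"wz": 0,"jaw": 1},{"dx": 0,"dy": -0.2,"dz": -0.026,"wx": 0,"wy": 0,"wz": 0,"jaw": 1},{"dx": 0,"dy": -0.25,"dz": -0.033,"wx": 0,"wy": 0,"wz": 0,"jaw": 1},{"dx": 0,"dy": -0.3,"dz": -0.039,"wx": 0,"wy": 0,"wz": 0,"jaw": 1},{"dx": 0,"dy": -0.35,"dz": -0.046,"wx": 0,"wy": 0,"wz": 0,"jaw": 1},{"dx": 0,"dy": -0.4,"dz": -0.052,"wx": 0,"wy": 0,"wz": 0,"jaw": 1},{"dx": 0,"dy": -0.45,"dz": -0.059,"wx": 0,"wy": 0,"wz": 0,"jaw": 1},{"dx": 0,"dy": -0.5,"dz": -0.065,"wx": 0,"wy": 0,"wz": 0,"jaw": 1}]'

```text
time_s: 6.55
tool_pos: [0.5187, -0.345, 0.2154]
eef_rot: [0.705, 0.001, 0.709, 0.0]
ft_force: [1.0, 0.9, 1.3]
opening: 0.999
```

```bash
python3 - <<'E'
from h import *
for _ in range(2): t=imaging.get_image("top")
ell(t,(225,150,275,200),(0,138,50),(14,255,255),.03,"saucer+")
crop(t,(250,176),40,8,"pics/t6.png")
w=imaging.get_image("wrist");cv2.imwrite("pics/w6.png",w["image"][:,:,::-1]);print(robot.read_state()["tool_pos"])
print(proj(w,[[.520,-.347,.062]]))
plan([.520,-.347,.029],0)
E
```

```text
saucer+ circle [0.5831 0.1507] 0.0332 rect [0.5828 0.1514] [0.0618 0.0612] 7.4 ell [0.5812 0.1503] [0.0565 0.0614]
[ 0.51842961 -0.34554706  0.21462765]
[[323.69599324 184.01301066]]
dxyz [ 0.1856 -0.0018  0.0027] w [-0.24 -0.33 -0.12] q [-0.77  0.55  1.19 -0.    1.41 -0.77]
dxyz [ 0.1856 -0.0018  0.0027] w [179.76  -0.19   0.52] q [-0.77  0.55  1.19 -0.    1.41 -0.77]
```

View pics/w6.png

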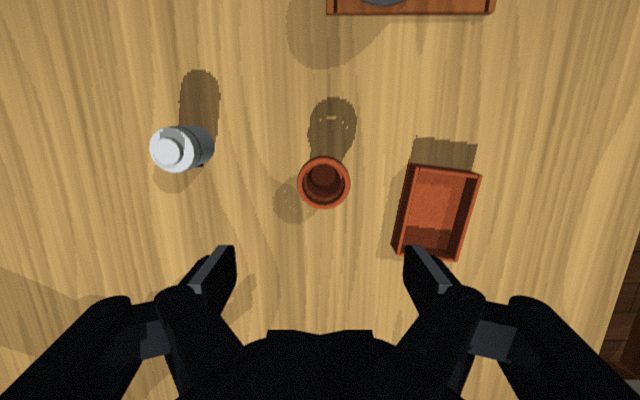

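View pics/t6.png

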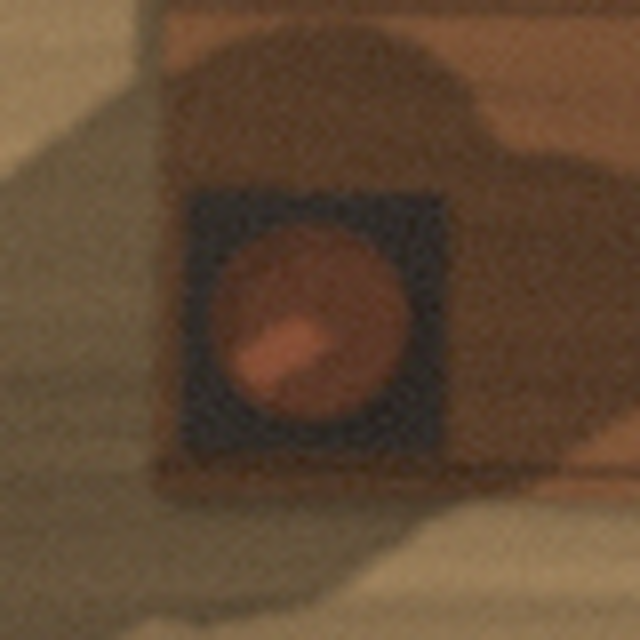

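The pot rim centre is at (324,182), against a predicted (324,184), and the dish's left edge at col ~405 clears the fingers. The saucer measures (0.583, 0.152), well centred on the slate. Descending on the pot.

Emit:
apply_moves --deltas '[{"dx": 0.05,"dy": -0.001,"dz": 0.002,"wx": 0,"wy": 0,"wz": 0,"jaw": 1},{"dx": 0.1,"dy": -0.001,"dz": 0.002,"wx": 0,"wy": 0,"wz": 0,"jaw": 1},{"dx": 0.14,"dy": -0.001,"dz": 0.002,"wx": 0,"wy": 0,"wz": 0,"jaw": 1},{"dx": 0.17,"dy": -0.001,"dz": 0.002,"wx": 0,"wy": 0,"wz": 0,"jaw": 1},{"dx": 0.186,"dy": -0.001,"dz": 0.002,"wx": 0,"wy": 0,"wz": 0,"jaw": 1},{"dx": 0.186,"dy": -0.001,"dz": 0.002,"wx": 0,"wy": 0,"wz": 0,"jaw": 1}]'

```text
time_s: 7.3
tool_pos: [0.52, -0.3419, 0.0278]
eef_rot: [0.704, 0.001, 0.71, 0.002]
ft_force: [0.8, -0.2, 0.2]
opening: 0.996
```

Emit:
apply_moves --deltas '[{"dx": 0,"dy": 0,"dz": 0,"wx": 0,"wy": 0,"wz": 0,"jaw": -1},{"dx": 0,"dy": 0,"dz": 0,"wx": 0,"wy": 0,"wz": 0,"jaw": -1},{"dx": 0,"dy": 0,"dz": 0,"wx": 0,"wy": 0,"wz": 0,"jaw": -1},{"dx": 0,"dy": 0,"dz": 0,"wx": 0,"wy": 0,"wz": 0,"jaw": -1},{"dx": 0,"dy": 0,"dz": 0,"wx": 0,"wy": 0,"wz": 0,"jaw": -1},{"dx": 0,"dy": 0,"dz": 0,"wx": 0,"wy": 0,"wz": 0,"jaw": -1}]'

```text
time_s: 7.9
tool_pos: [0.5217, -0.3447, 0.0327]
eef_rot: [0.707, -0.001, 0.708, -0.001]
ft_force: [-1.1, 1.6, 6.5]
opening: 0.651
```

```bash
python3 - <<'E'
from h import *
for _ in range(3): imaging.get_image("top"); s=robot.read_state();print(s["tool_pos"],s["ft_force"])
plan([.583,.154,.29],0)
E
```

```text
[ 0.52171366 -0.34464448  0.03274648] [ 0.30686611 -0.19597692  6.97341613]
[ 0.52171833 -0.34469636  0.03277988] [-1.53657925  1.19316541  7.38003945]
[ 0.52173944 -0.34465367  0.03277957] [-1.21662061  0.7798452   6.04195868]
dxyz [-0.2582  0.4982  0.0609] w [-0.   -0.08  0.1 ] q [-0.77  0.73  1.38 -0.    1.03 -0.77]
dxyz [-0.2582  0.4982  0.0609] w [1.8e+02 1.6e-01 1.3e-01] q [-0.77  0.73  1.38 -0.    1.03 -0.77]
```

Emit:
apply_moves --deltas '[{"dx": -0.03,"dy": 0,"dz": 0,"wx": 0,"wy": 0,"wz": 0,"jaw": -1},{"dx": -0.08,"dy": 0,"dz": 0,"wx": 0,"wy": 0,"wz": 0,"jaw": -1},{"dx": -0.13,"dy": 0,"dz": 0,"wx": 0,"wy": 0,"wz": 0,"jaw": -1},{"dx": -0.18,"dy": 0,"dz": 0,"wx": 0,"wy": 0,"wz": 0,"jaw": -1},{"dx": -0.23,"dy": 0,"dz": 0,"wx": 0,"wy": 0,"wz": 0,"jaw": -1},{"dx": -0.26,"dy": 0,"dz": 0,"wx": 0,"wy": 0,"wz": 0,"jaw": -1},{"dx": -0.26,"dy": 0,"dz": 0,"wx": 0,"wy": 0,"wz": 0,"jaw": -1},{"dx": -0.26,"dy": 0,"dz": 0,"wx": 0,"wy": 0,"wz": 0,"jaw": -1}]'

```text
time_s: 8.85
tool_pos: [0.5219, -0.3441, 0.2908]
eef_rot: [0.706, 0.0, 0.708, -0.0]
ft_force: [-0.1, 0.6, -2.3]
opening: 0.65
```

```bash
python3 - <<'E'
from h import *
for _ in range(2): w=imaging.get_image("wrist")
cv2.imwrite("pics/w7.png",w["image"][:,:,::-1])
s=imaging.get_image("side");cv2.imwrite("pics/s7.png",s["image"][:,:,::-1])
print(robot.read_state()["tool_pos"])
plan([.583,.154,.29],0)
E
```

```text
[ 0.52164329 -0.34397003  0.28924344]
dxyz [-0.      0.498   0.0613] w [-0.01 -0.33 -0.13] q [-0.77  0.52  1.05 -0.    1.58 -0.77]
dxyz [-0.      0.498   0.0613] w [179.99  -0.2    0.52] q [-0.77  0.52  1.05 -0.    1.58 -0.77]
```

View pics/w7.png

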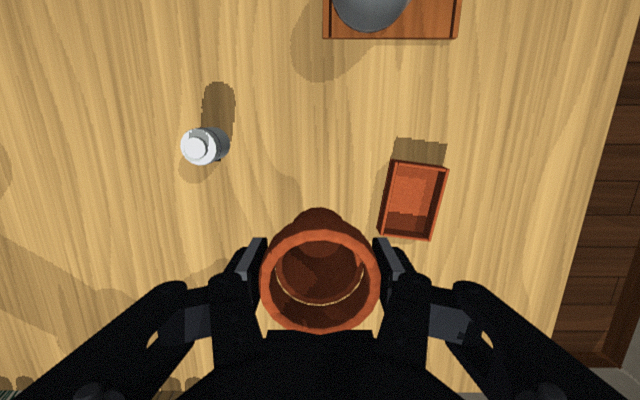

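View pics/s7.png

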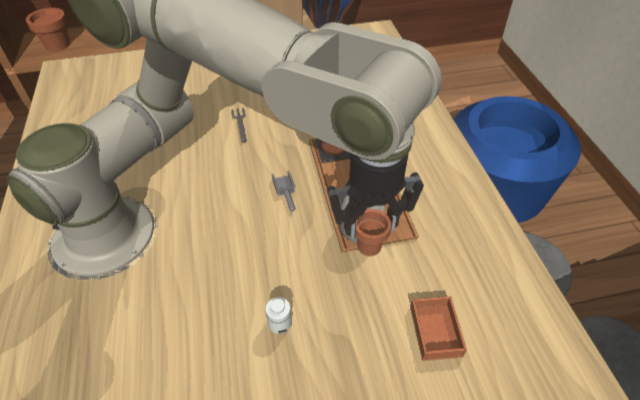

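The pot is held upright (rim centre about (321,281) in the wrist view). Computing its offset and carrying it over.

```bash
python3 - <<'E'
from h import *
w=imaging.get_image("wrist");t=robot.read_state()["tool_pos"]
ell(w,(255,222,388,340),(0,120,40),(14,255,255),t[2]+.0293,"rim");print(t,ray(w,[[321,229.5],[321,333.5],[260,282],[382,282]],t[2]+.0293)-t)
E
```

```text
rim circle [ 0.5201 -0.3441] 0.0309 rect [ 0.5206 -0.3447] [0.0555 0.0578] 0.2 ell [ 0.5205 -0.3444] [0.056  0.0594]
[ 0.52172577 -0.34401591  0.28941739] [[-0.00038652  0.02466597  0.0293    ]
 [-0.00028036 -0.02890051  0.0293    ]
 [-0.02791496 -0.00094662  0.0293    ]
 [ 0.02715265 -0.00069315  0.0293    ]]
```

Emit:
apply_moves --deltas '[{"dx": 0,"dy": 0.05,"dz": 0.006,"wx": 0,"wy": 0,"wz": 0,"jaw": -1},{"dx": 0,"dy": 0.1,"dz": 0.012,"wx": 0,"wy": 0,"wz": 0,"jaw": -1},{"dx": 0,"dy": 0.15,"dz": 0.018,"wx": 0,"wy": 0,"wz": 0,"jaw": -1},{"dx": 0,"dy": 0.2,"dz": 0.024,"wx": 0,"wy": 0,"wz": 0,"jaw": -1},{"dx": 0,"dy": 0.25,"dz": 0.03,"wx": 0,"wy": 0,"wz": 0,"jaw": -1},{"dx": 0,"dy": 0.3,"dz": 0.036,"wx": 0,"wy": 0,"wz": 0,"jaw": -1},{"dx": 0,"dy": 0.35,"dz": 0.042,"wx": 0,"wy": 0,"wz": 0,"jaw": -1},{"dx": 0,"dy": 0.4,"dz": 0.048,"wx": 0,"wy": 0,"wz": 0,"jaw": -1},{"dx": 0,"dy": 0.45,"dz": 0.055,"wx": 0,"wy": 0,"wz": 0,"jaw": -1},{"dx": 0,"dy": 0.498,"dz": 0.061,"wx": 0,"wy": 0,"wz": 0,"jaw": -1}]'

```text
time_s: 10.05
tool_pos: [0.5826, 0.1541, 0.29]
eef_rot: [0.705, 0.0, 0.709, -0.0]
ft_force: [0.6, -0.1, -1.1]
opening: 0.653
```

```bash
python3 - <<'E'
from h import *
for _ in range(4): w=imaging.get_image("wrist")
s=robot.read_state();print(s["tool_pos"],s["ft_force"])
plan([.583,.154,.08],0)
E
```

```text
[0.58255066 0.15281748 0.28971318] [-0.66404322 -0.41089849 -1.85956031]
dxyz [0.2097 0.0013 0.0016] w [ 0.1  -0.3   0.02] q [ 0.06  0.46  1.13 -0.    1.55  0.06]
dxyz [0.2097 0.0013 0.0016] w [-1.799e+02 -4.000e-02 -4.700e-01] q [ 0.06  0.46  1.13 -0.    1.55  0.06]
```

Emit:
apply_moves --deltas '[{"dx": 0.05,"dy": 0.001,"dz": 0.001,"wx": 0,"wy": 0,"wz": 0,"jaw": -1},{"dx": 0.1,"dy": 0.001,"dz": 0.001,"wx": 0,"wy": 0,"wz": 0,"jaw": -1},{"dx": 0.15,"dy": 0.001,"dz": 0.001,"wx": 0,"wy": 0,"wz": 0,"jaw": -1},{"dx": 0.19,"dy": 0.001,"dz": 0.001,"wx": 0,"wy": 0,"wz": 0,"jaw": -1},{"dx": 0.215,"dy": 0.001,"dz": 0.001,"wx": 0,"wy": 0,"wz": 0,"jaw": -1},{"dx": 0.215,"dy": 0.001,"dz": 0.001,"wx": 0,"wy": 0,"wz": 0,"jaw": -1},{"dx": 0.215,"dy": 0.001,"dz": 0.001,"wx": 0,"wy": 0,"wz": 0,"jaw": -1}]'

```text
time_s: 10.95
tool_pos: [0.5836, 0.152, 0.0767]
eef_rot: [0.706, 0.001, 0.708, -0.001]
ft_force: [0.8, 0.9, -0.6]
opening: 0.656
```

```bash
python3 - <<'E'
from h import *
for _ in range(4): w=imaging.get_image("wrist")
s=robot.read_state();print(s["tool_pos"],s["ft_force"])
plan([.583,.154,.0565],0)
cv2.imwrite("pics/w8.png",w["image"][:,:,::-1])
s=imaging.get_image("side");crop(s,(335,140),50,8,"pics/s8.png")
E
```

```text
[0.58390993 0.15280608 0.0775142 ] [-0.01683065  0.0629381  -1.0178622 ]
dxyz [ 0.021   0.0012 -0.0009] w [-0.03 -0.04 -0.01] q [0.06 0.63 1.43 0.   1.08 0.06]
dxyz [ 0.021   0.0012 -0.0009] w [ 1.7997e+02 -2.0000e-02  6.0000e-02] q [0.06 0.63 1.43 0.   1.08 0.06]
```

View pics/w8.png

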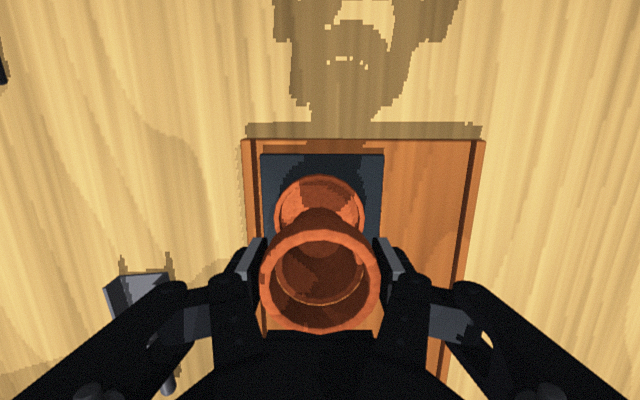

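View pics/s8.png

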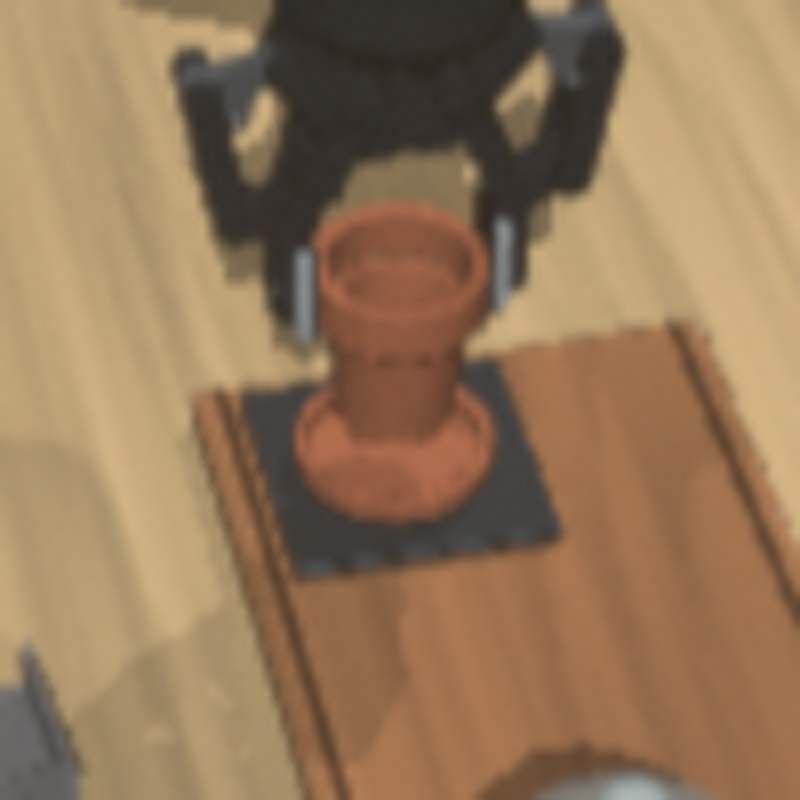

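The pot is upright about 20 mm above the saucer and centred on it. Lowering.

Emit:
apply_moves --deltas '[{"dx": 0.01,"dy": 0.001,"dz": -0.001,"wx": 0,"wy": 0,"wz": 0,"jaw": -1},{"dx": 0.017,"dy": 0.001,"dz": -0.001,"wx": 0,"wy": 0,"wz": 0,"jaw": -1},{"dx": 0.02,"dy": 0.001,"dz": -0.001,"wx": 0,"wy": 0,"wz": 0,"jaw": -1},{"dx": 0.02,"dy": 0.001,"dz": -0.001,"wx": 0,"wy": 0,"wz": 0,"jaw": -1},{"dx": 0.02,"dy": 0.001,"dz": -0.001,"wx": 0,"wy": 0,"wz": 0,"jaw": -1}]'

```text
time_s: 11.7
tool_pos: [0.5816, 0.1541, 0.0558]
eef_rot: [0.705, -0.0, 0.709, -0.0]
ft_force: [-3.7, 0.0, 5.3]
opening: 0.655
```

Emit:
apply_moves --deltas '[{"dx": 0.002,"dy": 0,"dz": 0,"wx": 0,"wy": 0,"wz": 0,"jaw": -1},{"dx": 0.002,"dy": 0,"dz": 0,"wx": 0,"wy": 0,"wz": 0,"jaw": -1},{"dx": 0.002,"dy": 0,"dz": 0,"wx": 0,"wy": 0,"wz": 0,"jaw": -1}]'

```text
time_s: 12.0
tool_pos: [0.5816, 0.1542, 0.0557]
eef_rot: [0.706, -0.0, 0.709, 0.0]
ft_force: [-10.6, -0.4, 20.4]
opening: 0.653
```

Emit:
apply_moves --deltas '[{"dx": -0.002,"dy": 0,"dz": 0,"wx": 0,"wy": 0,"wz": 0,"jaw": -1},{"dx": -0.002,"dy": 0,"dz": 0,"wx": 0,"wy": 0,"wz": 0,"jaw": 1},{"dx": -0.002,"dy": 0,"dz": 0,"wx": 0,"wy": 0,"wz": 0,"jaw": 1},{"dx": -0.002,"dy": 0,"dz": 0,"wx": 0,"wy": 0,"wz": 0,"jaw": 1},{"dx": -0.002,"dy": 0,"dz": 0,"wx": 0,"wy": 0,"wz": 0,"jaw": 1},{"dx": -0.03,"dy": 0,"dz": 0,"wx": 0,"wy": 0,"wz": 0,"jaw": 1},{"dx": -0.08,"dy": 0,"dz": 0,"wx": 0,"wy": 0,"wz": 0,"jaw": 1},{"dx": -0.13,"dy": 0,"dz": 0,"wx": 0,"wy": 0,"wz": 0,"jaw": 1},{"dx": -0.18,"dy": 0,"dz": 0,"wx": 0,"wy": 0,"wz": 0,"jaw": 1},{"dx": -0.18,"dy": 0,"dz": 0,"wx": 0,"wy": 0,"wz": 0,"jaw": 1}]'

```text
time_s: 13.0
tool_pos: [0.5849, 0.1543, 0.2411]
eef_rot: [0.71, 0.0, 0.704, 0.0]
ft_force: [0.9, 0.4, -0.1]
opening: 1.002
```

```bash
python3 - <<'E'
from h import *
for _ in range(3): w=imaging.get_image("wrist")
cv2.imwrite("pics/w9.png",w["image"][:,:,::-1])
s=imaging.get_image("side");crop(s,(335,140),50,8,"pics/s9.png")
print(proj(w,[[.583,.152,.085]]))
ell(w,(260,90,370,240),(0,150,50),(12,255,255),.085,"pot")
plan([.362,-.311,.22],0)
E
```

```text
[[321.02235307 187.6971451 ]]
pot circle [0.5895 0.1471] 0.0463 rect [0.5841 0.1453] [0.0623 0.0924] 17.8 ell [0.5832 0.1512] [0.0611 0.0827]
dxyz [ 0.0136 -0.465  -0.22  ] w [-0.01 -0.36  0.01] q [0.06 0.49 1.24 0.   1.42 0.06]
dxyz [ 0.0136 -0.465  -0.22  ] w [1.7999e+02 2.0000e-02 5.6000e-01] q [0.06 0.49 1.24 0.   1.42 0.06]
```

View pics/w9.png

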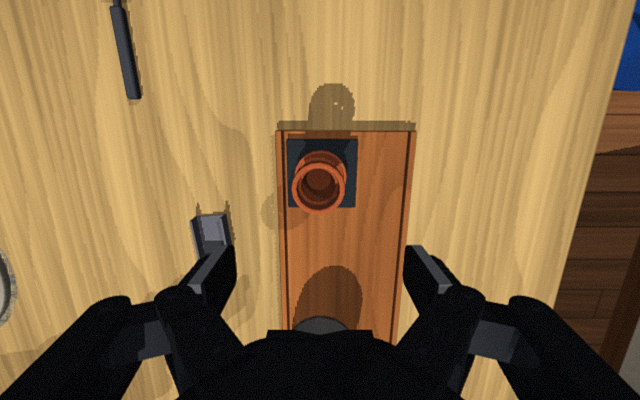

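View pics/s9.png

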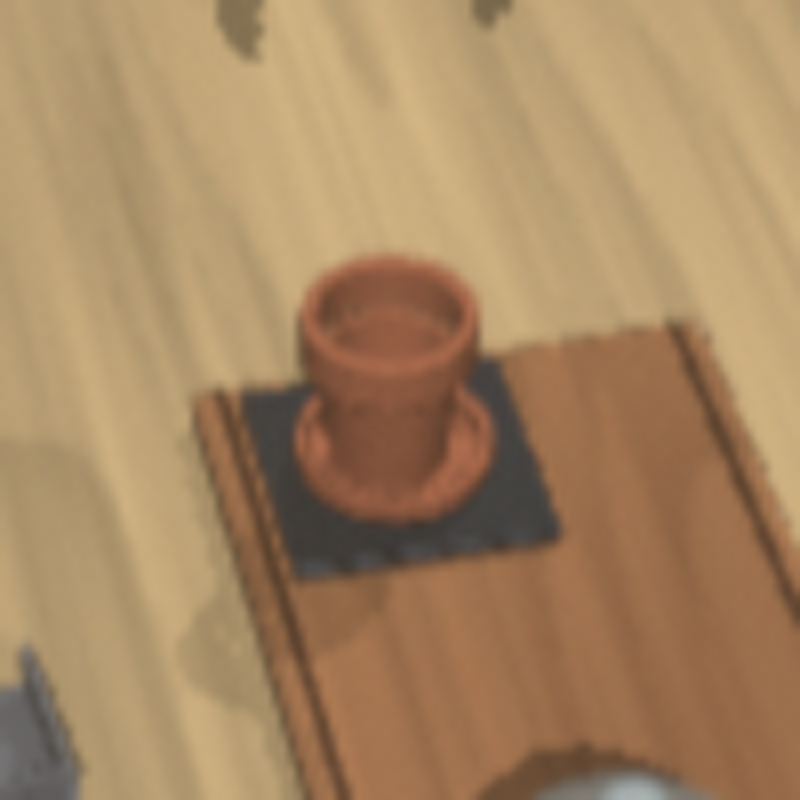

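The pot is upright in the saucer, about 2 mm to the robot's side of centre in the side view, which is within tolerance. On to the dispenser.

Emit:
apply_moves --deltas '[{"dx": 0,"dy": -0.045,"dz": -0.022,"wx": 0,"wy": 0,"wz": 0,"jaw": 1},{"dx": 0,"dy": -0.09,"dz": -0.044,"wx": 0,"wy": 0,"wz": 0,"jaw": 1},{"dx": 0,"dy": -0.135,"dz": -0.066,"wx": 0,"wy": 0,"wz": 0,"jaw": 1},{"dx": 0,"dy": -0.18,"dz": -0.088,"wx": 0,"wy": 0,"wz": 0,"jaw": 1},{"dx": 0,"dy": -0.225,"dz": -0.11,"wx": 0,"wy": 0,"wz": 0,"jaw": 1},{"dx": 0,"dy": -0.27,"dz": -0.132,"wx": 0,"wy": 0,"wz": 0,"jaw": 1},{"dx": 0,"dy": -0.315,"dz": -0.154,"wx": 0,"wy": 0,"wz": 0,"jaw": 1},{"dx": 0,"dy": -0.36,"dz": -0.176,"wx": 0,"wy": 0,"wz": 0,"jaw": 1},{"dx": 0.01,"dy": -0.405,"dz": -0.198,"wx": 0,"wy": 0,"wz": 0,"jaw": 1},{"dx": 0.015,"dy": -0.45,"dz": -0.22,"wx": 0,"wy": 0,"wz": 0,"jaw": 1}]'

```text
time_s: 14.2
tool_pos: [0.3618, -0.2951, 0.218]
eef_rot: [0.705, 0.001, 0.709, 0.001]
ft_force: [2.0, 0.0, -0.5]
opening: 0.997
```

Emit:
apply_moves --deltas '[{"dx": 0,"dy": -0.015,"dz": 0,"wx": 0,"wy": 0,"wz": 0,"jaw": 1},{"dx": 0,"dy": -0.015,"dz": 0,"wx": 0,"wy": 0,"wz": 0,"jaw": 1},{"dx": 0,"dy": -0.015,"dz": 0,"wx": 0,"wy": 0,"wz": 0,"jaw": 1}]'

```text
time_s: 14.5
tool_pos: [0.3637, -0.3081, 0.2191]
eef_rot: [0.706, 0.001, 0.709, 0.001]
ft_force: [-0.6, -0.0, 0.2]
opening: 0.996
```

```bash
python3 - <<'E'
from h import *
for _ in range(4): w=imaging.get_image("wrist")
print(proj(w,[[.362,-.311,.072],[.362,-.311,.062]]),robot.read_state()["tool_pos"])
plan([.362,-.311,.018],0)
cv2.imwrite("pics/w10.png",w["image"][:,:,::-1])
t=imaging.get_image("top");crop(t,(250,176),40,8,"pics/t10.png")
ell(t,(235,155,270,200),(0,150,40),(12,255,255),.085,"pot top")
E
```

```text
[[319.14932648 189.17609997]
 [319.19522382 186.88647333]] [ 0.36400593 -0.30795972  0.21980762]
dxyz [ 0.2018 -0.0031 -0.0013] w [ 0.1  -0.2  -0.01] q [-0.95  0.22  1.65 -0.    1.27 -0.95]
dxyz [ 0.2018 -0.0031 -0.0013] w [-1.799e+02  1.000e-02 -3.100e-01] q [-0.95  0.22  1.65 -0.    1.27 -0.95]
pot top circle [0.583 0.126] 0.0181 rect [0.5829 0.1262] [0.0348 0.0177] 22.5 ell [0.5822 0.1258] [0.0164 0.0298]
```

View pics/w10.png

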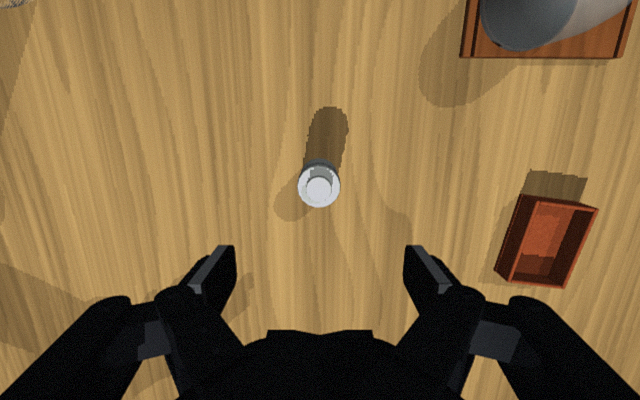

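View pics/t10.png

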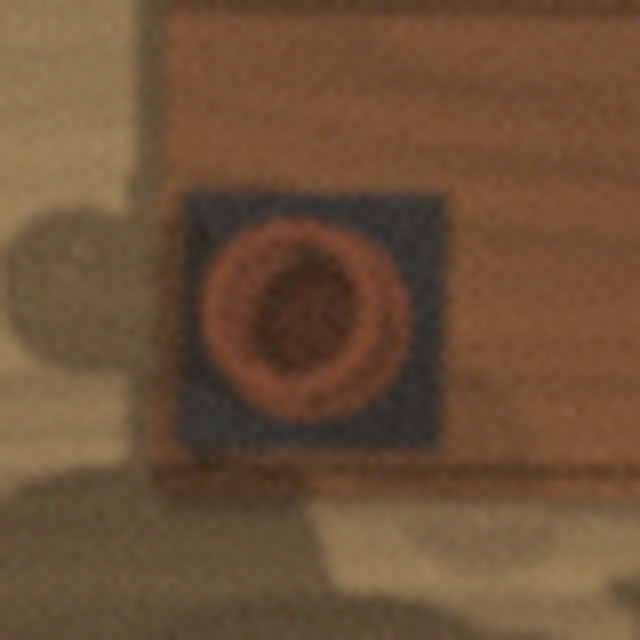

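The dispenser is at (319,187) in the wrist view, exactly as predicted, and the top view shows the pot in the saucer. Descending.

Emit:
apply_moves --deltas '[{"dx": 0.05,"dy": -0.003,"dz": -0.001,"wx": 0,"wy": 0,"wz": 0,"jaw": 1},{"dx": 0.1,"dy": -0.003,"dz": -0.001,"wx": 0,"wy": 0,"wz": 0,"jaw": 1},{"dx": 0.15,"dy": -0.003,"dz": -0.001,"wx": 0,"wy": 0,"wz": 0,"jaw": 1},{"dx": 0.18,"dy": -0.003,"dz": -0.001,"wx": 0,"wy": 0,"wz": 0,"jaw": 1},{"dx": 0.2,"dy": -0.003,"dz": -0.001,"wx": 0,"wy": 0,"wz": 0,"jaw": 1},{"dx": 0.2,"dy": -0.003,"dz": -0.001,"wx": 0,"wy": 0,"wz": 0,"jaw": 1},{"dx": 0.2,"dy": -0.003,"dz": -0.001,"wx": 0,"wy": 0,"wz": 0,"jaw": 1}]'

```text
time_s: 15.45
tool_pos: [0.3622, -0.3121, 0.0205]
eef_rot: [0.706, -0.0, 0.708, -0.0]
ft_force: [0.0, 0.4, 0.4]
opening: 1.001
```

Emit:
apply_moves --deltas '[{"dx": 0,"dy": 0,"dz": 0,"wx": 0,"wy": 0,"wz": 0,"jaw": -1},{"dx": 0,"dy": 0,"dz": 0,"wx": 0,"wy": 0,"wz": 0,"jaw": -1},{"dx": 0,"dy": 0,"dz": 0,"wx": 0,"wy": 0,"wz": 0,"jaw": -1},{"dx": 0,"dy": 0,"dz": 0,"wx": 0,"wy": 0,"wz": 0,"jaw": -1},{"dx": 0,"dy": 0,"dz": 0,"wx": 0,"wy": 0,"wz": 0,"jaw": -1},{"dx": 0,"dy": 0,"dz": 0,"wx": 0,"wy": 0,"wz": 0,"jaw": -1},{"dx": 0,"dy": 0,"dz": 0,"wx": 0,"wy": 0,"wz": 0,"jaw": -1}]'

```text
time_s: 16.15
tool_pos: [0.3621, -0.3125, 0.0209]
eef_rot: [0.706, -0.0, 0.708, -0.001]
ft_force: [-0.6, 1.8, 8.4]
opening: 0.552
```

```bash
python3 - <<'E'
from h import *
for _ in range(3): imaging.get_image("top"); s=robot.read_state();print(s["tool_pos"],s["ft_force"])
plan([.5838,.0185,.27],0)
E
```

```text
[ 0.36215282 -0.31245877  0.02094077] [-1.19316484  2.18572824  8.30847562]
[ 0.3621361  -0.31247384  0.0209345 ] [-0.90739992  1.95799507  8.00103074]
[ 0.36215033 -0.31247945  0.02095337] [-1.07041537  1.5168636   8.47194699]
dxyz [-0.25    0.3307  0.221 ] w [-0.01 -0.14  0.08] q [-0.96  0.5   1.86 -0.    0.78 -0.95]
dxyz [-0.25    0.3307  0.221 ] w [1.7999e+02 1.2000e-01 2.1000e-01] q [-0.96  0.5   1.86 -0.    0.78 -0.95]
```

Emit:
apply_moves --deltas '[{"dx": -0.03,"dy": 0,"dz": 0,"wx": 0,"wy": 0,"wz": 0,"jaw": -1},{"dx": -0.08,"dy": 0,"dz": 0,"wx": 0,"wy": 0,"wz": 0,"jaw": -1},{"dx": -0.13,"dy": 0,"dz": 0,"wx": 0,"wy": 0,"wz": 0,"jaw": -1},{"dx": -0.18,"dy": 0,"dz": 0,"wx": 0,"wy": 0,"wz": 0,"jaw": -1},{"dx": -0.22,"dy": 0.03,"dz": 0.02,"wx": 0,"wy": 0,"wz": 0,"jaw": -1},{"dx": -0.24,"dy": 0.07,"dz": 0.047,"wx": 0,"wy": 0,"wz": 0,"jaw": -1},{"dx": -0.24,"dy": 0.11,"dz": 0.074,"wx": 0,"wy": 0,"wz": 0,"jaw": -1},{"dx": -0.24,"dy": 0.15,"dz": 0.1,"wx": 0,"wy": 0,"wz": 0,"jaw": -1},{"dx": -0.24,"dy": 0.18,"dz": 0.12,"wx": 0,"wy": 0,"wz": 0,"jaw": -1},{"dx": -0.24,"dy": 0.18,"dz": 0.12,"wx": 0,"wy": 0,"wz": 0,"jaw": -1}]'

```text
time_s: 17.3
tool_pos: [0.4839, -0.1286, 0.2596]
eef_rot: [0.706, -0.001, 0.708, 0.002]
ft_force: [-0.3, -0.2, -2.1]
opening: 0.543
```

Emit:
apply_moves --deltas '[{"dx": 0,"dy": 0.04,"dz": 0.027,"wx": 0,"wy": 0,"wz": 0,"jaw": -1},{"dx": 0,"dy": 0.08,"dz": 0.053,"wx": 0,"wy": 0,"wz": 0,"jaw": -1},{"dx": 0,"dy": 0.12,"dz": 0.08,"wx": 0,"wy": 0,"wz": 0,"jaw": -1},{"dx": 0,"dy": 0.149,"dz": 0.101,"wx": 0,"wy": 0,"wz": 0,"jaw": -1},{"dx": 0,"dy": 0.149,"dz": 0.101,"wx": 0,"wy": 0,"wz": 0,"jaw": -1},{"dx": 0,"dy": 0.149,"dz": 0.101,"wx": 0,"wy": 0,"wz": 0,"jaw": -1}]'

```text
time_s: 17.9
tool_pos: [0.5834, 0.0166, 0.2588]
eef_rot: [0.706, -0.0, 0.709, 0.0]
ft_force: [-0.1, -0.3, -1.5]
opening: 0.55
```

```bash
python3 - <<'E'
from h import *
for _ in range(4): w=imaging.get_image("wrist")
s=robot.read_state();print(s["tool_pos"],s["ft_force"])
plan([.584,.017,.05],0)
cv2.imwrite("pics/w11.png",w["image"][:,:,::-1])
E
```

```text
[0.58325179 0.01567039 0.25933159] [ 0.02212368 -0.03439348 -0.95912555]
dxyz [0.2093 0.0014 0.0014] w [-0.11 -0.19  0.01] q [-0.17  0.43  1.26 -0.    1.46 -0.17]
dxyz [0.2093 0.0014 0.0014] w [1.7989e+02 2.0000e-02 3.0000e-01] q [-0.17  0.43  1.26 -0.    1.46 -0.17]
```

View pics/w11.png

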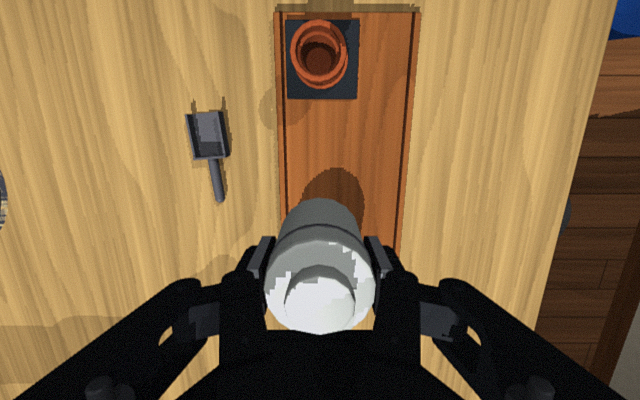

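The dispenser is held upright. Lowering it between the slate and the cloche.

Emit:
apply_moves --deltas '[{"dx": 0.05,"dy": 0.001,"dz": 0.001,"wx": 0,"wy": 0,"wz": 0,"jaw": -1},{"dx": 0.1,"dy": 0.001,"dz": 0.001,"wx": 0,"wy": 0,"wz": 0,"jaw": -1},{"dx": 0.15,"dy": 0.001,"dz": 0.001,"wx": 0,"wy": 0,"wz": 0,"jaw": -1},{"dx": 0.19,"dy": 0.001,"dz": 0.001,"wx": 0,"wy": 0,"wz": 0,"jaw": -1},{"dx": 0.21,"dy": 0.001,"dz": 0.001,"wx": 0,"wy": 0,"wz": 0,"jaw": -1},{"dx": 0.21,"dy": 0.001,"dz": 0.001,"wx": 0,"wy": 0,"wz": 0,"jaw": -1},{"dx": 0.21,"dy": 0.001,"dz": 0.001,"wx": 0,"wy": 0,"wz": 0,"jaw": -1},{"dx": 0.21,"dy": 0.001,"dz": 0.001,"wx": 0,"wy": 0,"wz": 0,"jaw": -1}]'

```text
time_s: 18.9
tool_pos: [0.5849, 0.0174, 0.051]
eef_rot: [0.707, 0.0, 0.707, -0.0]
ft_force: [-1.0, -0.6, -1.1]
opening: 0.548
```

```bash
python3 - <<'E'
from h import *
for _ in range(4): w=imaging.get_image("wrist")
s=robot.read_state();print(s["tool_pos"],s["ft_force"])
plan([.584,.017,.033],0)
E
```

```text
[0.58434178 0.01780765 0.05002235] [ 0.47911798 -1.07295205 -0.3699355 ]
dxyz [ 0.017  -0.0008 -0.0003] w [-0.01 -0.1   0.02] q [-0.17  0.64  1.51 -0.    1.   -0.17]
dxyz [ 0.017  -0.0008 -0.0003] w [1.7999e+02 3.0000e-02 1.6000e-01] q [-0.17  0.64  1.51 -0.    1.   -0.17]
```

Emit:
apply_moves --deltas '[{"dx": 0.009,"dy": -0.001,"dz": 0,"wx": 0,"wy": 0,"wz": 0,"jaw": -1},{"dx": 0.014,"dy": -0.001,"dz": 0,"wx": 0,"wy": 0,"wz": 0,"jaw": -1},{"dx": 0.017,"dy": -0.001,"dz": 0,"wx": 0,"wy": 0,"wz": 0,"jaw": -1},{"dx": 0.017,"dy": -0.001,"dz": 0,"wx": 0,"wy": 0,"wz": 0,"jaw": -1},{"dx": 0.017,"dy": -0.001,"dz": 0,"wx": 0,"wy": 0,"wz": 0,"jaw": -1}]'

```text
time_s: 19.6
tool_pos: [0.5835, 0.0169, 0.033]
eef_rot: [0.705, -0.0, 0.709, -0.0]
ft_force: [-7.9, -0.2, 12.9]
opening: 0.546
```

Emit:
apply_moves --deltas '[{"dx": 0.001,"dy": 0,"dz": 0,"wx": 0,"wy": 0,"wz": 0,"jaw": -1},{"dx": 0.001,"dy": 0,"dz": 0,"wx": 0,"wy": 0,"wz": 0,"jaw": -1}]'

```text
time_s: 19.8
tool_pos: [0.5835, 0.0169, 0.0329]
eef_rot: [0.706, -0.0, 0.709, 0.0]
ft_force: [-12.5, 0.7, 22.1]
opening: 0.547
```

On the board. Backing off the press, opening and rising.

Emit:
apply_moves --deltas '[{"dx": -0.002,"dy": 0,"dz": 0,"wx": 0,"wy": 0,"wz": 0,"jaw": -1},{"dx": -0.002,"dy": 0,"dz": 0,"wx": 0,"wy": 0,"wz": 0,"jaw": 1},{"dx": -0.002,"dy": 0,"dz": 0,"wx": 0,"wy": 0,"wz": 0,"jaw": 1},{"dx": -0.002,"dy": 0,"dz": 0,"wx": 0,"wy": 0,"wz": 0,"jaw": 1},{"dx": -0.002,"dy": 0,"dz": 0,"wx": 0,"wy": 0,"wz": 0,"jaw": 1},{"dx": -0.03,"dy": 0,"dz": 0,"wx": 0,"wy": 0,"wz": 0,"jaw": 1},{"dx": -0.08,"dy": 0,"dz": 0,"wx": 0,"wy": 0,"wz": 0,"jaw": 1},{"dx": -0.13,"dy": 0,"dz": 0,"wx": 0,"wy": 0,"wz": 0,"jaw": 1},{"dx": -0.18,"dy": 0,"dz": 0,"wx": 0,"wy": 0,"wz": 0,"jaw": 1},{"dx": -0.18,"dy": 0,"dz": 0,"wx": 0,"wy": 0,"wz": 0,"jaw": 1}]'

```text
time_s: 20.8
tool_pos: [0.5869, 0.0166, 0.2181]
eef_rot: [0.71, -0.001, 0.704, -0.001]
ft_force: [1.6, 0.2, -0.3]
opening: 1.001
```

```bash
python3 - <<'E'
from h import *
for _ in range(3): w=imaging.get_image("wrist")
cv2.imwrite("pics/w12.png",w["image"][:,:,::-1])
print(proj(w,[[.584,.018,.074]]),robot.read_state()["tool_pos"])
plan([.3515,.3175,.12],0)
E
```

```text
[[320.26049122 187.48772589]] [0.58410167 0.01692188 0.21007094]
dxyz [ 0.0913  0.3005 -0.2322] w [-0.01 -0.28 -0.01] q [-0.17  0.46  1.34 -0.    1.35 -0.17]
dxyz [ 0.0913  0.3005 -0.2322] w [ 1.7999e+02 -2.0000e-02  4.4000e-01] q [-0.17  0.46  1.34 -0.    1.35 -0.17]
```

View pics/w12.png

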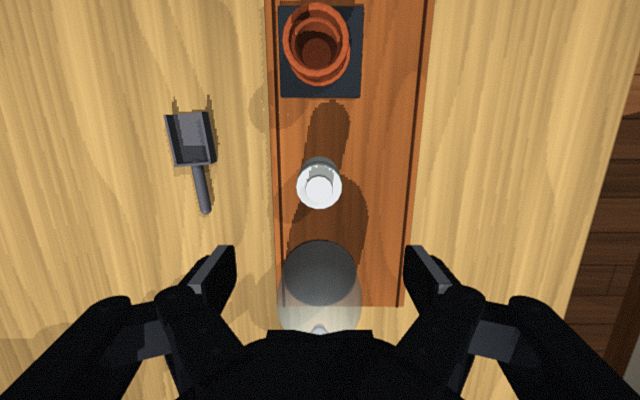

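The dispenser is at (320,187) as predicted. Moving to the rake.

Emit:
apply_moves --deltas '[{"dx": 0,"dy": 0.04,"dz": -0.031,"wx": 0,"wy": 0,"wz": 0,"jaw": 1},{"dx": 0,"dy": 0.08,"dz": -0.062,"wx": 0,"wy": 0,"wz": 0,"jaw": 1},{"dx": 0,"dy": 0.12,"dz": -0.093,"wx": 0,"wy": 0,"wz": 0,"jaw": 0.5},{"dx": 0,"dy": 0.16,"dz": -0.124,"wx": 0,"wy": 0,"wz": 0,"jaw": 0.2},{"dx": 0.01,"dy": 0.2,"dz": -0.155,"wx": 0,"wy": 0,"wz": 0,"jaw": 0.2},{"dx": 0.03,"dy": 0.24,"dz": -0.186,"wx": 0,"wy": 0,"wz": 0,"jaw": 0.2},{"dx": 0.05,"dy": 0.28,"dz": -0.217,"wx": 0,"wy": 0,"wz": 0,"jaw": 0.2},{"dx": 0.08,"dy": 0.3,"dz": -0.232,"wx": 0,"wy": 0,"wz": 0,"jaw": 0.2},{"dx": 0.09,"dy": 0.3,"dz": -0.232,"wx": 0,"wy": 0,"wz": 0,"jaw": 0.2},{"dx": 0.09,"dy": 0.3,"dz": -0.232,"wx": 0,"wy": 0,"wz": 0,"jaw": 0.2}]'

```text
time_s: 21.95
tool_pos: [0.3507, 0.3165, 0.1195]
eef_rot: [0.704, -0.001, 0.71, -0.0]
ft_force: [0.0, 0.0, 0.8]
opening: 0.602
```

```bash
python3 - <<'E'
from h import *
for _ in range(4): w=imaging.get_image("wrist")
cv2.imwrite("pics/w13.png",w["image"][:,:,::-1])
print(proj(w,[[.3515,.3175,.012],[.3515,.3925,.005],[.3515,.2425,.012]]),robot.read_state()["tool_pos"])
plan([.3515,.3175,.003],0)
t=imaging.get_image("top")
ell(t,(280,160,320,195),(0,0,95),(180,60,255),.074,"disp")
print("pot hole",ray(t,[[248.5,174.4]],.085))
crop(t,(290,175),50,8,"pics/t13.png")
E
```

```text
[[319.22645382 194.75323675]
 [319.16045797 109.87941216]
 [319.31186499 267.16295379]] [0.35328695 0.31640257 0.12248663]
dxyz [ 0.1195  0.001  -0.0015] w [-0.1  -0.13 -0.03] q [0.48 0.33 1.79 0.   1.03 0.48]
dxyz [ 0.1195  0.001  -0.0015] w [ 1.799e+02 -5.000e-02  2.100e-01] q [0.48 0.33 1.79 0.   1.03 0.48]
disp circle [0.5825 0.0172] 0.0259 rect [0.5832 0.0175] [0.0484 0.0494] 0.6 ell [0.583  0.0172] [0.0491 0.0495]
pot hole [[0.57980904 0.14302426 0.085     ]]
```

View pics/w13.png

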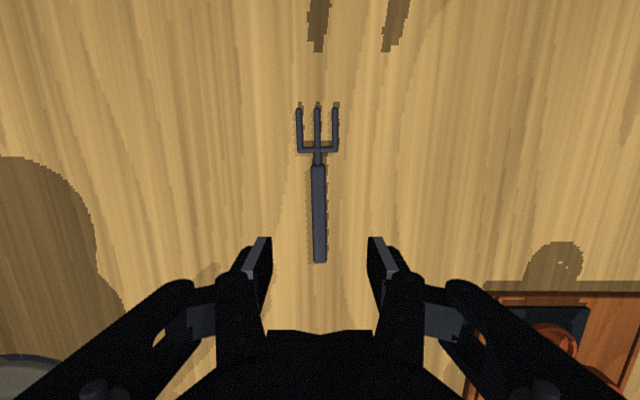

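View pics/t13.png

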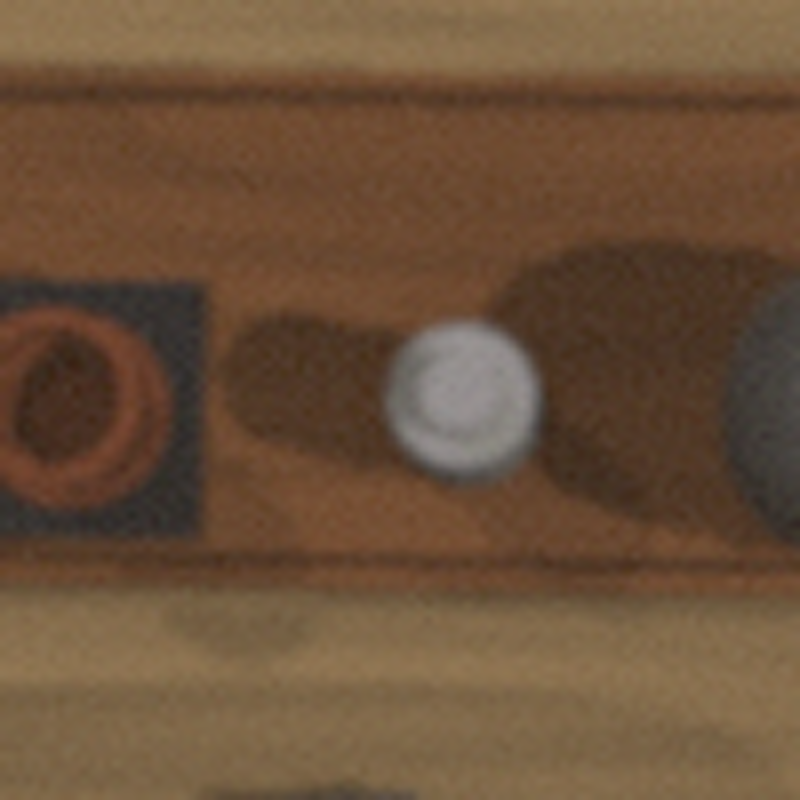

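The wrist view shows the rake handle at rows 166–262, col 319, with tines from row 105, so its mid-point is near y=0.319. The dispenser measures (0.583, 0.0175), as wanted. Grasping the rake.

Emit:
apply_moves --deltas '[{"dx": 0.05,"dy": 0.003,"dz": -0.001,"wx": 0,"wy": 0,"wz": 0,"jaw": 0.2},{"dx": 0.09,"dy": 0.003,"dz": -0.001,"wx": 0,"wy": 0,"wz": 0,"jaw": 0.2},{"dx": 0.11,"dy": 0.003,"dz": -0.001,"wx": 0,"wy": 0,"wz": 0,"jaw": 0.2},{"dx": 0.118,"dy": 0.003,"dz": -0.001,"wx": 0,"wy": 0,"wz": 0,"jaw": 0.2},{"dx": 0.118,"dy": 0.003,"dz": -0.001,"wx": 0,"wy": 0,"wz": 0,"jaw": 0.2},{"dx": 0.118,"dy": 0.003,"dz": -0.001,"wx": 0,"wy": 0,"wz": 0,"jaw": 0.2}]'

```text
time_s: 22.8
tool_pos: [0.3517, 0.3202, 0.005]
eef_rot: [0.707, 0.001, 0.708, 0.0]
ft_force: [0.7, 0.1, -0.3]
opening: 0.599
```

Emit:
apply_moves --deltas '[{"dx": 0,"dy": 0,"dz": 0,"wx": 0,"wy": 0,"wz": 0,"jaw": -1},{"dx": 0,"dy": 0,"dz": 0,"wx": 0,"wy": 0,"wz": 0,"jaw": -1},{"dx": 0,"dy": 0,"dz": 0,"wx": 0,"wy": 0,"wz": 0,"jaw": -1},{"dx": 0,"dy": 0,"dz": 0,"wx": 0,"wy": 0,"wz": 0,"jaw": -1},{"dx": 0,"dy": 0,"dz": 0,"wx": 0,"wy": 0,"wz": 0,"jaw": -1},{"dx": 0,"dy": 0,"dz": 0,"wx": 0,"wy": 0,"wz": 0,"jaw": -1}]'

```text
time_s: 23.4
tool_pos: [0.3513, 0.3202, 0.0048]
eef_rot: [0.706, 0.0, 0.708, 0.0]
ft_force: [-2.3, -1.6, 8.1]
opening: 0.144
```

```bash
python3 - <<'E'
from h import *
for _ in range(3): imaging.get_image("top"); s=robot.read_state();print(s["tool_pos"],s["ft_force"],s["opening"])
E
```

```text
[0.35123768 0.32016004 0.00475663] [-0.93715143 -1.53851375  8.0713833 ] 0.13381596297574128
[0.35126564 0.32015283 0.00475684] [-1.10257547 -1.43791075  8.12111391] 0.14099767348285358
[0.35126276 0.32016169 0.00476007] [-1.15539391 -1.38643929  6.9294881 ] 0.13912409999140066
```

Emit:
apply_moves --deltas '[{"dx": -0.03,"dy": 0,"dz": 0,"wx": 0,"wy": 0,"wz": 0,"jaw": -1},{"dx": -0.07,"dy": 0,"dz": 0,"wx": 0,"wy": 0,"wz": 0,"jaw": -1},{"dx": -0.11,"dy": 0,"dz": 0,"wx": 0,"wy": 0,"wz": 0,"jaw": -1},{"dx": -0.15,"dy": 0,"dz": 0,"wx": 0,"wy": 0,"wz": 0,"jaw": -1},{"dx": -0.18,"dy": 0,"dz": 0,"wx": 0,"wy": 0,"wz": 0,"jaw": -1},{"dx": -0.18,"dy": 0,"dz": 0,"wx": 0,"wy": 0,"wz": 0,"jaw": -1}]'

```text
time_s: 24.15
tool_pos: [0.3528, 0.3208, 0.1878]
eef_rot: [0.708, 0.001, 0.706, 0.001]
ft_force: [-0.9, -0.1, -2.1]
opening: 0.139
```

```bash
python3 - <<'E'
from h import *
for _ in range(3): w=imaging.get_image("wrist")
cv2.imwrite("pics/w14.png",w["image"][:,:,::-1])
print(robot.read_state()["tool_pos"])
plan([.664,.018,.184],0)
E
```

```text
[0.3509153  0.31965764 0.18289242]
dxyz [-0.0024 -0.3016  0.3131] w [-0.   -0.28  0.04] q [0.49 0.25 1.71 0.   1.18 0.49]
dxyz [-0.0024 -0.3016  0.3131] w [1.8e+02 7.0e-02 4.4e-01] q [0.49 0.25 1.71 0.   1.18 0.49]
```

View pics/w14.png

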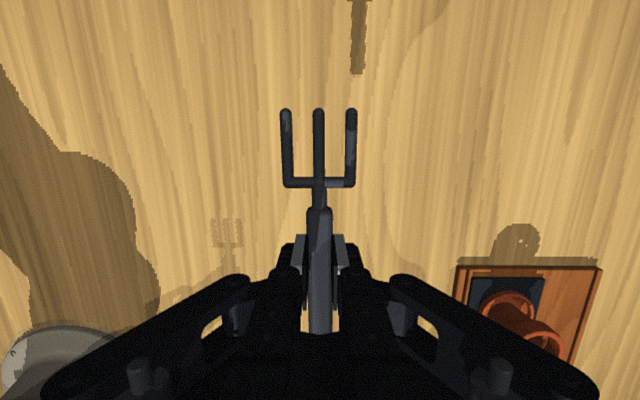

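The rake is held straight, with the tines at rows 110–185 and the handle centred at col 319. Carrying it over.

Emit:
apply_moves --deltas '[{"dx": 0,"dy": -0.03,"dz": 0.031,"wx": 0,"wy": 0,"wz": 0,"jaw": -1},{"dx": 0,"dy": -0.06,"dz": 0.062,"wx": 0,"wy": 0,"wz": 0,"jaw": -1},{"dx": 0,"dy": -0.09,"dz": 0.093,"wx": 0,"wy": 0,"wz": 0,"jaw": -1},{"dx": 0,"dy": -0.12,"dz": 0.124,"wx": 0,"wy": 0,"wz": 0,"jaw": -1},{"dx": 0,"dy": -0.15,"dz": 0.156,"wx": 0,"wy": 0,"wz": 0,"jaw": -1},{"dx": 0,"dy": -0.18,"dz": 0.187,"wx": 0,"wy": 0,"wz": 0,"jaw": -1},{"dx": 0,"dy": -0.21,"dz": 0.218,"wx": 0,"wy": 0,"wz": 0,"jaw": -1},{"dx": 0,"dy": -0.24,"dz": 0.249,"wx": 0,"wy": 0,"wz": 0,"jaw": -1},{"dx": 0,"dy": -0.27,"dz": 0.28,"wx": 0,"wy": 0,"wz": 0,"jaw": -1},{"dx": 0,"dy": -0.302,"dz": 0.313,"wx": 0,"wy": 0,"wz": 0,"jaw": -1}]'

```text
time_s: 25.3
tool_pos: [0.6648, 0.0167, 0.1806]
eef_rot: [0.705, 0.0, 0.71, 0.0]
ft_force: [0.1, 0.9, -0.1]
opening: 0.141
```

```bash
python3 - <<'E'
from h import *
for _ in range(5): w=imaging.get_image("wrist")
s=imaging.get_image("side");cv2.imwrite("pics/s15.png",s["image"][:,:,::-1])
print(robot.read_state()["tool_pos"])
plan([.664,.018,.04],0)
E
```

```text
[0.66361638 0.01869087 0.1816364 ]
dxyz [ 0.1416 -0.0008  0.0012] w [ 0.03 -0.33 -0.03] q [-0.15  0.67  1.09 -0.    1.4  -0.15]
dxyz [ 0.1416 -0.0008  0.0012] w [-1.7997e+02  5.0000e-02 -5.1000e-01] q [-0.15  0.67  1.09 -0.    1.4  -0.15]
```

View pics/s15.png

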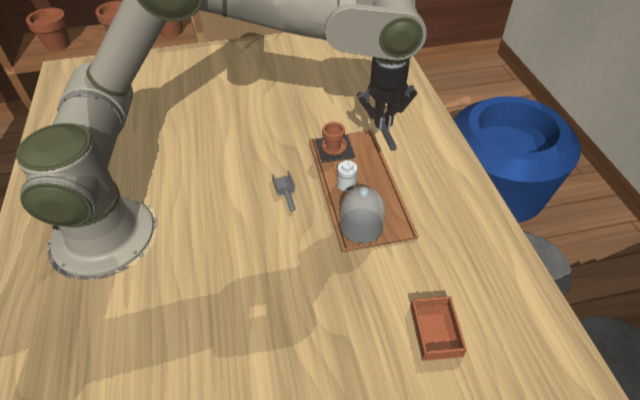

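```bash
python3 - <<'E'
from h import *
s=imaging.get_image("side");crop(s,(388,100),50,8,"pics/s16.png")
t=robot.read_state()["tool_pos"]
for dz in(0,.04,.06,.08,.1): print(dz,(proj(s,[t+[-.05,0,dz],t+[0,0,dz],t+[.05,0,dz]])-[338,50])*8)
E
```

```text
0 [[189.04451336 633.88293456]
 [360.46047617 607.67561053]
 [529.68850086 581.80279446]]
0.04 [[196.39776198 520.22679653]
 [372.50164527 494.04550706]
 [546.29605246 468.20756642]]
0.06 [[200.2299474  460.99428347]
 [378.77526097 434.84265104]
 [554.9464964  409.03875117]]
0.08 [[204.17177452 400.06708379]
 [385.22715112 373.95745465]
 [563.8410987  348.19989905]]
0.1 [[208.22801702 337.37141258]
 [391.86502417 311.3171749 ]
 [572.99034435 285.6192929 ]]
```

View pics/s16.png

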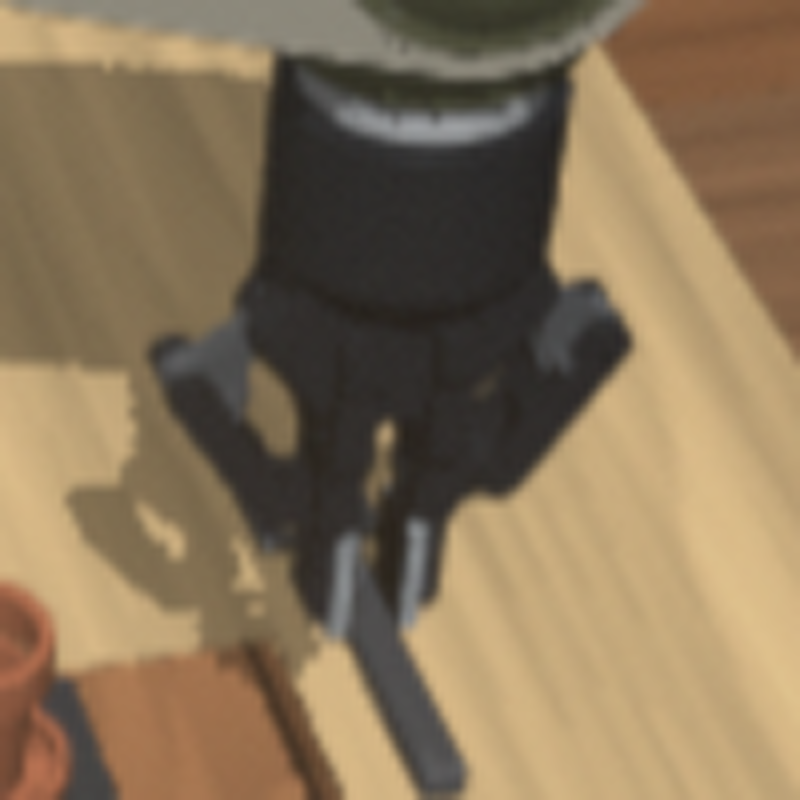

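In the side view the shut gripper's elbows stand about ±58–65 mm out, but 80–100 mm above the tips. That clears the dispenser by about 13 mm when placing, provided I open the jaws only a little. Lowering.

Emit:
apply_moves --deltas '[{"dx": 0.04,"dy": -0.001,"dz": 0.002,"wx": 0,"wy": 0,"wz": 0,"jaw": -1},{"dx": 0.08,"dy": -0.001,"dz": 0.002,"wx": 0,"wy": 0,"wz": 0,"jaw": -1},{"dx": 0.12,"dy": -0.001,"dz": 0.002,"wx": 0,"wy": 0,"wz": 0,"jaw": -1},{"dx": 0.142,"dy": -0.001,"dz": 0.002,"wx": 0,"wy": 0,"wz": 0,"jaw": -1},{"dx": 0.142,"dy": -0.001,"dz": 0.002,"wx": 0,"wy": 0,"wz": 0,"jaw": -1},{"dx": 0.142,"dy": -0.001,"dz": 0.002,"wx": 0,"wy": 0,"wz": 0,"jaw": -1}]'

```text
time_s: 26.25
tool_pos: [0.6661, 0.0174, 0.042]
eef_rot: [0.706, -0.0, 0.708, 0.0]
ft_force: [-0.1, -0.2, -0.5]
opening: 0.143
```

```bash
python3 - <<'E'
from h import *
for _ in range(4): w=imaging.get_image("wrist")
s=imaging.get_image("side");crop(s,(370,140),50,8,"pics/s17.png")
q=robot.read_state();print(q["tool_pos"],q["ft_force"])
plan([.666,.018,.017],0)
E
```

```text
[0.66644683 0.01690127 0.04219873] [-0.27425687 -0.74789265 -0.11404095]
dxyz [ 0.0252  0.0011 -0.0004] w [-0.   -0.07  0.02] q [-0.15  0.8   1.22 -0.    1.12 -0.15]
dxyz [ 0.0252  0.0011 -0.0004] w [1.8e+02 3.0e-02 1.1e-01] q [-0.15  0.8   1.22 -0.    1.12 -0.15]
```

View pics/s17.png

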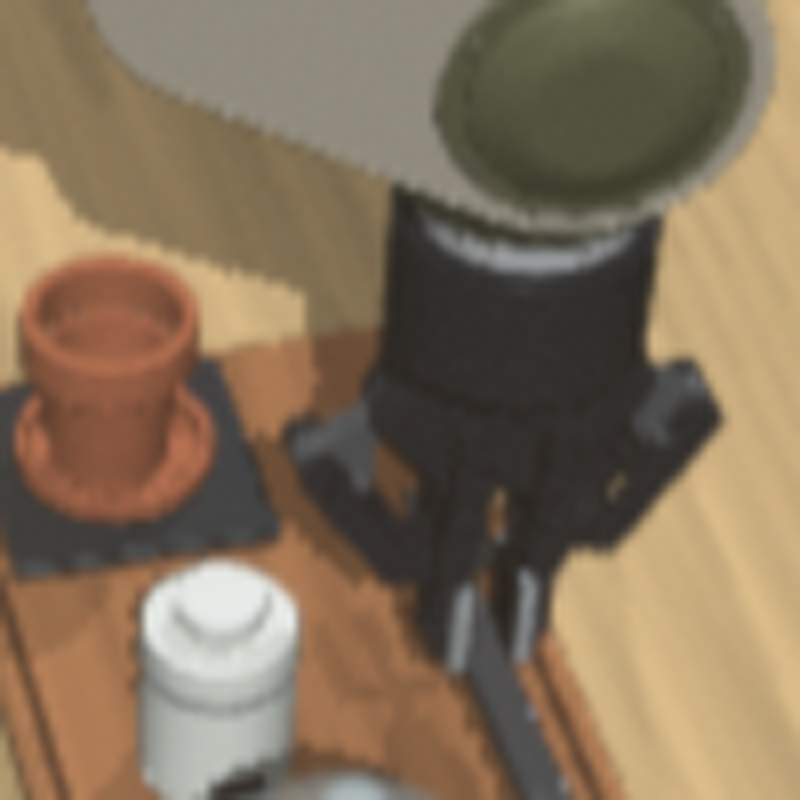

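The gripper clears the dispenser and pot, and the rake is over the board inside the far inlay. Lowering.

Emit:
apply_moves --deltas '[{"dx": 0.012,"dy": 0.001,"dz": 0,"wx": 0,"wy": 0,"wz": 0,"jaw": -1},{"dx": 0.02,"dy": 0.001,"dz": 0,"wx": 0,"wy": 0,"wz": 0,"jaw": -1},{"dx": 0.024,"dy": 0.001,"dz": 0,"wx": 0,"wy": 0,"wz": 0,"jaw": -1},{"dx": 0.024,"dy": 0.001,"dz": 0,"wx": 0,"wy": 0,"wz": 0,"jaw": -1},{"dx": 0.024,"dy": 0.001,"dz": 0,"wx": 0,"wy": 0,"wz": 0,"jaw": -1}]'

```text
time_s: 27.0
tool_pos: [0.6654, 0.018, 0.0168]
eef_rot: [0.705, 0.0, 0.709, 0.0]
ft_force: [-3.7, 0.3, 7.1]
opening: 0.137
```

Emit:
apply_moves --deltas '[{"dx": 0.0015,"dy": 0,"dz": 0,"wx": 0,"wy": 0,"wz": 0,"jaw": -1},{"dx": 0.0015,"dy": 0,"dz": 0,"wx": 0,"wy": 0,"wz": 0,"jaw": -1}]'

```text
time_s: 27.2
tool_pos: [0.6654, 0.018, 0.0168]
eef_rot: [0.705, -0.0, 0.709, 0.0]
ft_force: [-9.7, 1.5, 15.5]
opening: 0.139
```

Emit:
apply_moves --deltas '[{"dx": -0.002,"dy": 0,"dz": 0,"wx": 0,"wy": 0,"wz": 0,"jaw": -1},{"dx": -0.002,"dy": 0,"dz": 0,"wx": 0,"wy": 0,"wz": 0,"jaw": -0.5},{"dx": -0.002,"dy": 0,"dz": 0,"wx": 0,"wy": 0,"wz": 0,"jaw": -0.5},{"dx": -0.002,"dy": 0,"dz": 0,"wx": 0,"wy": 0,"wz": 0,"jaw": -0.5},{"dx": -0.02,"dy": 0,"dz": 0,"wx": 0,"wy": 0,"wz": 0,"jaw": -0.5},{"dx": -0.06,"dy": 0,"dz": 0,"wx": 0,"wy": 0,"wz": 0,"jaw": -0.5},{"dx": -0.11,"dy": 0,"dz": 0,"wx": 0,"wy": 0,"wz": 0,"jaw": -0.5},{"dx": -0.16,"dy": 0,"dz": 0,"wx": 0,"wy": 0,"wz": 0,"jaw": -0.5},{"dx": -0.2,"dy": 0,"dz": 0,"wx": 0,"wy": 0,"wz": 0,"jaw": -0.5}]'

```text
time_s: 28.1
tool_pos: [0.6667, 0.0179, 0.2184]
eef_rot: [0.707, -0.0, 0.707, -0.0]
ft_force: [0.9, -0.8, -0.2]
opening: 0.252
```

Emit:
apply_moves --deltas '[{"dx": -0.03,"dy": 0,"dz": -0.05,"wx": 0,"wy": 0,"wz": 0,"jaw": -0.5},{"dx": -0.06,"dy": 0,"dz": -0.1,"wx": 0,"wy": 0,"wz": 0,"jaw": -0.5},{"dx": -0.06,"dy": 0,"dz": -0.15,"wx": 0,"wy": 0,"wz": 0,"jaw": -0.5},{"dx": -0.06,"dy": 0,"dz": -0.2,"wx": 0,"wy": 0,"wz": 0,"jaw": -0.5},{"dx": -0.06,"dy": 0,"dz": -0.25,"wx": 0,"wy": 0,"wz": 0,"jaw": -0.5},{"dx": -0.06,"dy": 0,"dz": -0.3,"wx": 0,"wy": 0,"wz": 0,"jaw": -0.5},{"dx": -0.06,"dy": 0,"dz": -0.32,"wx": 0,"wy": 0,"wz": 0,"jaw": -0.5},{"dx": -0.06,"dy": 0,"dz": -0.32,"wx": 0,"wy": 0,"wz": 0,"jaw": -0.5}]'

```text
time_s: 28.9
tool_pos: [0.3441, 0.0183, 0.2767]
eef_rot: [0.706, -0.0, 0.708, -0.0]
ft_force: [0.7, -0.2, -0.2]
opening: 0.249
```

```bash
python3 - <<'E'
from h import *
for _ in range(2): t=imaging.get_image("top")
cv2.imwrite("pics/t18.png",cv2.resize(t["image"][125:275,210:490,::-1],(800,429),interpolation=cv2.INTER_CUBIC))
ell(t,(280,160,320,195),(0,0,95),(180,60,255),.074,"disp")
ell(t,(255,137,335,159),(0,0,20),(180,120,62),.024,"rake")
ell(t,(420,125,480,175),(0,138,30),(14,255,255),.032,"dish")
ell(t,(260,220,322,248),(0,0,30),(180,75,255),.015,"scoop")
s=imaging.get_image("side");cv2.imwrite("pics/s18.png",cv2.resize(s["image"][110:260,250:450,::-1],(800,600),interpolation=cv2.INTER_CUBIC))
print(robot.read_state()["tool_pos"])
E
```

```text
disp circle [0.5813 0.0169] 0.0267 rect [0.5833 0.0174] [0.0487 0.0495] 78.3 ell [0.5829 0.0171] [0.0487 0.0501]
rake circle [0.6621 0.0565] 0.0046 rect [0.6622 0.057 ] [0.0077 0.0067] 37.3 ell [0.6624 0.0568] [0.0073 0.008 ]
dish circle [ 0.6584 -0.3942] 0.0675 rect [ 0.6573 -0.3931] [0.1179 0.0819] 82.3 ell [ 0.6573 -0.3928] [0.0891 0.1307]
scoop circle [0.4372 0.0313] 0.0633 rect [0.4341 0.0299] [0.0466 0.1238] 4.4 ell [0.4326 0.0492] [0.045  0.1315]
[0.34727078 0.01779255 0.276557  ]
```

View pics/t18.png

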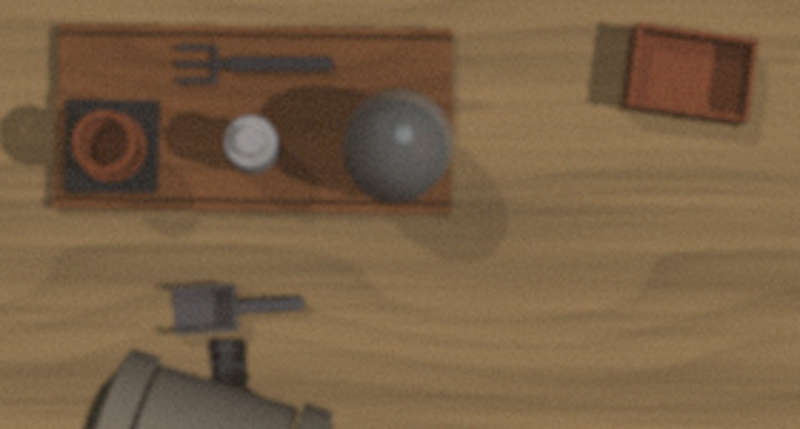

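View pics/s18.png

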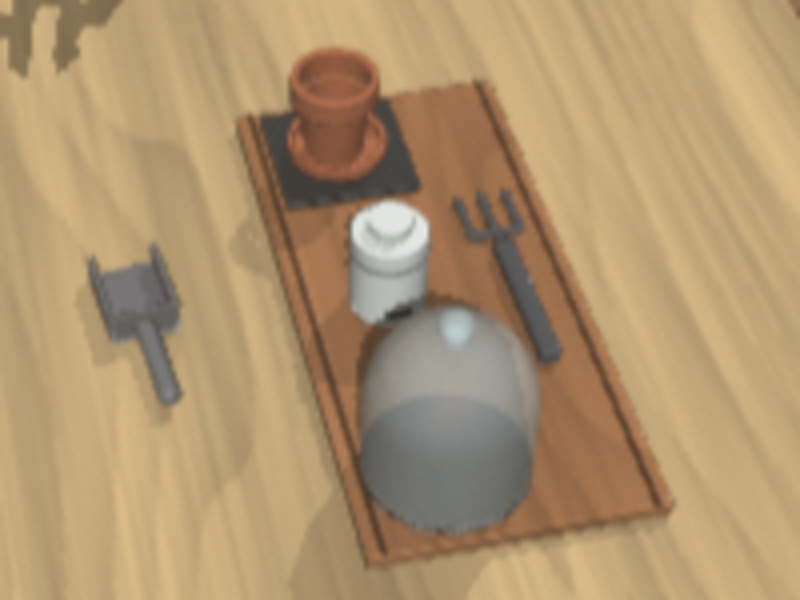

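In the top view the rake spans cols 174–332 of the crop at row 63, and the dispenser is at (251,143). Converting these pixels, plus a check on the pot against the saucer.

```bash
python3 - <<'E'
from h import *
t=imaging.get_image("top");k=280/800
f=lambda u,v:[(u+.5)*k-.5+210,(v+.5)*150/429-.5+125]
print(ray(t,[f(174,63),f(332,64),f(215,63)],.022))
print("pot rim centre/saucer",ray(t,[f(106,143)],.08))
s=imaging.get_image("side");g=lambda u,v:[(u+.5)/4-.5+250,(v+.5)/4-.5+110]
print("pot rim side",ray(s,[g(335.5,80)],.085),"saucer side",ray(s,[g(337.5,141)],.030))
E
```

```text
[[ 0.66436331  0.09397139  0.022     ]
 [ 0.66479853 -0.05666083  0.022     ]
 [ 0.66472659  0.05484835  0.022     ]]
pot rim centre/saucer [[0.57967887 0.14822609 0.08      ]]
pot rim side [[0.57956852 0.14402155 0.085     ]] saucer side [[0.58210201 0.14722304 0.03      ]]
```

Everything is within tolerance: the rake centre is at (0.6646, 0.0187), 81.6 mm behind the dispenser, and the pot sits about 4 mm from the saucer centre (limit 9). Handing in.

```bash
python3 -c "
from cell import workorder
print(workorder.job_done())"
```

```text
the job is handed in; nothing more can be done
None
```

I did all four steps in order and handed the job in at about 29 s of the 115 s allowed; no verdict was reported.

My last camera checks:

| Item | Measured | Limit |
|---|---|---|
| Saucer from slate centre | about 2 mm | 12 mm |
| Pot from saucer centre | about 4 mm, upright (a rough reading) | 9 mm |
| Dispenser from the midway point | about 1 mm, upright | 12 mm |
| Rake behind dispenser, centre to centre | about 82 mm, so about 51 mm of clear board | 66–96 mm |
| Rake middle from in line with the dispenser | about 1.5 mm | 15 mm |
| Rake angle from the board's long edges | under 0.01 rad, lying flat | 0.2 rad |

- **Bystanders:** the scoop and dish measured the same as at the start, to within about 1 mm, and the arm stayed clear of the cloche.
- **Disagreements:** early wrist-camera readings differed from the top camera by 2–3 mm, and top and side differ by about 4 mm on the pot. The colour mask for the final rake check failed, so I took the rake's ends by eye from the enlarged top picture.
- **Refused call:** the first move call was refused because it left out zero-valued fields; nothing moved.

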